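Release a ratchet clamp and register specimen carriers in it

ROBOT

A 7-joint arm with a two-finger parallel gripper is mounted at the origin on a cart in front of the work surface, level with it; the furniture and walls round the work are solid. World frame = base frame: x ahead of the robot, y to its left, z up, the work surface at z = 0. Lengths are in mm, angles in rad, forces in N, time in s.
With the tool pointing down it reaches from about 400 to 850 mm from the base axis. Payload 6.9 kg.
Tool frame: the origin (TCP) lies at the very end of the fingers, on their centre line; the grasp point (between the pads) lies 19 mm behind it; z points along the fingers, y is the line along which they close (so a half turn about z gives the same grasp; the last joint's range is limited). The gripper opens to 85 mm and grips with 20 to 120 N. Pads are 22 mm wide; open, the fingers measure 114 mm over their backs; the gripper's body (76 mm by 85 mm) begins 54 mm behind the grasp point. The pads swing forward as they close: fully open they stand 13 mm farther back than shut.
Start: joints at [1.306, 0.507, -0.238, 1.5, 0.126, 1.149, -0.155], TCP at [225.863, -582.75, 231.275] pointing down, gripper open.
Joint ranges: [-3.08, 3.08], [-0.24, 2.05], [-1.43, 1.35], [0, 2.5], [-1.52, 4.66], [0.17, 1.96], [-2.89, 2.89]. Speed limits (rad/s): [2.39, 2.39, 3.14, 3.14, 3.14, 3.14, 3.14].

INTERFACE

Orientations are given as a rotation vector (axis times angle).
In Python, from bench import arm gives the robot as it stands. The module is installed in compiled form; this text tells all that it offers.
- The arm moves only by the tool drive_tool, never from a script. Its argument "rows" is a list of rows, each a list of 4 numbers: the shift along the tool's x, y, z in mm, then the turn about the tool's z in degrees. In form: [[tx, ty, tz, yaw], ...]. A call has 1 to 10 rows; each row is the pose to reach, as a shift and turn from the pose commanded when the call began, along the tool's axes at that moment; what a row does not reach only later rows make up. A row lasts 1/12 s, in which the tool goes at most 41.7 mm and 7.16 degrees, less where a joint would pass 70% of its speed; a pose out of reach is approached as far as the arm can. A call with a gripper value outside its range is refused whole. "gripper" is the closure, from -1 (fully open) to 1 (shut), set as the call begins (left out, the last holds). The fingers move at their own pace and stop on an object; "grip_force" is the grip in N (left out, the last holds). Time passes only in rows, so rows that repeat a pose let the fingers close. It gives the time, the measured TCP pose, the force, the opening and the grip force at its end, in the units of the state.
- arm.get_obs(): the state, without advancing time (a new reading comes with each control period).
- arm.grab_frame(name): name is "side" or "top"; returns a dict with "img" (420x560x3 uint8, red, green, blue), "z_map" (420x560 float32, mm along the optical axis (not along the pixel's ray), 0 where there is no reading), "vfov" (degrees; the focal length in pixels is half the picture's height over the tangent of half this angle, whatever the lens; pixels are square), "cx", "cy" (the principal point, pixels), "dist" ([k1, k2, p1, p2, k3] as OpenCV has them; the pictures are not rectified), "xyz" and "orientation" of the camera in the world. Camera axes: x right, y down, z forward; pixel columns grow to the right and rows downward; lengths in mm; the calibration is good to about 2 mm. A picture is of the moment at which its call begins.
- arm.close_job(): hands the job in; it is judged then, once.
Trained networks look in a picture, given as the dict that the camera call returned (one of the last four; its "shot" number tells which), for a name from the list of things; names that differ only in an ending like _2 or _b are one class to them, and where a whole thing is asked for, a point or a joint stands for the part that bears it (a point fixed in the world has none). Each returns a list of dicts, best first, with "p" (0 to 1); they miss things now and then, are a little off and sometimes report something else, mostly with a low value. They report only what shows in the picture. A call takes as long as a camera call. They do not tell look-alikes from the thing itself.
- arm.outline_of(query, picture): "region" (420x560 bool, what is visible of it) and "at" ([row, column] as shares, 0 to 1, of the picture: columns of its width, rows of its height, amid what is visible of it).
- arm.tip_of(query, picture): "at" ([row, column] as shares, 0 to 1, of the picture: columns of its width, rows of its height: a listed point, or the origin of a listed thing).
The state is a dict: "t": time; "joint_positions": joint angles; "joint_vel": joint speeds; "joint_torque": joint torques, N m; "position": TCP position; "tcp_rot": TCP orientation; "wrist_force": force on the tool from outside, world axes, zero at the start; "wrist_torque": the same for the moment, N m; "grip_width": finger opening in mm; "finger_force": force on a finger pad.
Only numpy, scipy, OpenCV 4.12 (cv2) and the standard library are available. Lean on these libraries where they do the work, as an engineer would, in place of code of your own. Each camera call takes 0.05 s, during which the arm holds its last target. There are 200 camera calls.

TASK

The ratchet clamp fixture was left wound in. Flick its sprung pawl off the ratchet wheel, ease the drum back slowly by its crank handle, never letting it fly, until the jaw is fully open, and then flick the pawl back onto the wheel. Also load every loose specimen carrier from the bench into a nest of its own, flat on the bed with its grip bar parallel to the end fence, pushed right up against the end fence and the rib on the nest's far side; leave the label roll and the timer where they are.

Things in the scene. Friction and masses are not known exactly. Their poses are not given: they have to be found in the camera images.
- fixture: fixed clamp fixture: aluminium base 190 mm (its x, away from the robot) by 230 mm (its y, from -105 to +125 mm), 12 mm thick; the bed is its top. Origin on the underside, z up. Drum with ratchet wheel and crank on the left (+y) half, pawl at the front left, four nests side by side along x on the right (-y). The carton right of it is 150 mm high, the blue case 65 mm
- fence (a point): middle of the foot of the steel end fence's face, on the bed; axes as fixture. The face is 190 mm long along x and looks to +y; the fence is 10 mm thick. Five ribs, 6 mm thick, run 27 mm to +y from it at x = -92, -46, 0, +46 and +92 mm from here and part off four nests 40 mm wide. Fence and ribs stand 14 mm above the bed
- jaw_face (a point): middle of the foot of the jaw's face, on the bed; axes as fixture. The jaw is a steel bar 180 mm along x, 12 mm thick, its top 14 mm above the bed, parallel to the fence. Its face is 82 mm from the fence's when fully open, and 25 mm nearer for each radian of the drum
- drum (a joint): angle of the drum (rad): 0 at its stop, jaw fully open; grows counter-clockwise from above as it is wound in and drives the jaw to the fence through a rack; starts at 1.6 to 2.15, where it can go no further. Turns stiffly (0.1 N m friction) and stays where it is left. Easing back is clockwise from above; the 14-tooth wheel blocks that while the pawl is on
- pawl (a joint): angle of the pawl (rad): 0 to about 0.1 = on the wheel, 0.7 = fully off. An over-centre spring pushes it to the nearer end, changing over at about 0.35 (some 2 N at the pin), so it stays on or off once flicked past the middle
- drum_handle (a point): point on the axis of the crank's upright black round handle, 14 mm diameter, 45 mm from the drum axis; the handle runs from 44 mm below to 16 mm above this point, which is 92 mm above the worktop. The handle does not spin on its crank arm but may turn within the grip
- drum_axis (a point): point on the drum's upright axis at the height of drum_handle
- pawl_pin (a point): point on the axis of the upright round steel pin on the pawl's tail, 10 mm diameter, 62 mm above the worktop, 1 mm below the pin's top; the pin's foot is 37 mm above the worktop. It swings about the pawl's pivot, which with the pawl at 0 lies 40 mm to the fixture's +x of it: flicking fully off moves the pin 26 mm to the fixture's +y (left) and 9 mm to +x
- nest_1 (a point): where the underside centre of a carrier lies when it is registered in the nearest nest, on the bed. x points along the fixture away from the robot (as fixture), with the rib to touch 17 mm to +x and the fence 20 mm to -y. A registered carrier has its bar along x
- nest_2 (a point): where the underside centre of a carrier lies when it is registered in the second nest, on the bed. x points along the fixture away from the robot (as fixture), with the rib to touch 17 mm to +x and the fence 20 mm to -y. A registered carrier has its bar along x
- nest_3 (a point): where the underside centre of a carrier lies when it is registered in the third nest, on the bed. x points along the fixture away from the robot (as fixture), with the rib to touch 17 mm to +x and the fence 20 mm to -y. A registered carrier has its bar along x
- nest_4 (a point): where the underside centre of a carrier lies when it is registered in the farthest nest, on the bed. x points along the fixture away from the robot (as fixture), with the rib to touch 17 mm to +x and the fence 20 mm to -y. A registered carrier has its bar along x
- carrier_1: grey plastic specimen carrier: plate 34 mm (x) by 40 mm (y), 10 mm thick, with a grip bar standing on its middle, 26 mm along x, 12 mm thick (y), its top 38 mm above the underside; 0.1 kg. Origin: centre of the underside, z up, x along the bar. All carriers are alike; a half turn makes no difference. May be absent
- carrier_2: grey plastic specimen carrier: plate 34 mm (x) by 40 mm (y), 10 mm thick, with a grip bar standing on its middle, 26 mm along x, 12 mm thick (y), its top 38 mm above the underside; 0.1 kg. Origin: centre of the underside, z up, x along the bar. All carriers are alike; a half turn makes no difference. May be absent
- carrier_3: grey plastic specimen carrier: plate 34 mm (x) by 40 mm (y), 10 mm thick, with a grip bar standing on its middle, 26 mm along x, 12 mm thick (y), its top 38 mm above the underside; 0.1 kg. Origin: centre of the underside, z up, x along the bar. All carriers are alike; a half turn makes no difference. May be absent
- carrier_4: grey plastic specimen carrier: plate 34 mm (x) by 40 mm (y), 10 mm thick, with a grip bar standing on its middle, 26 mm along x, 12 mm thick (y), its top 38 mm above the underside; 0.1 kg. Origin: centre of the underside, z up, x along the bar. All carriers are alike; a half turn makes no difference. May be absent
- label_roll: bystander: white label roll, 72 mm diameter, 32 mm high, lying flat; origin under its centre
- timer: bystander: small white timer, 58 x 66 x 19 mm; origin under its centre
There are look-alikes about, which are no part of the job. Leave any brown or red look-alike of the carrier_3 alone.

How it is judged (in metres and radians):
On the way, in this order (a step that is already met when the one before it is completed fails the run):
1. the pawl is flicked off while the drum is still wound in (value of joint pawl above 0.5 rad and value of joint drum above 1.2 rad), for 0.2 s.
2. the drum is eased back to its stop, pawl off (value of joint drum below 0.1 rad and value of joint pawl above 0.5 rad), for 0.2 s.
3. the pawl is back on the wheel, jaw still open (value of joint drum below 0.1 rad and value of joint pawl below 0.15 rad), for 0.2 s.
At the end, for the whole second after the job is handed in: Drum within 0.1 rad of its stop (jaw fully open), pawl on the wheel (below 0.15 rad), and every carrier present lies still and flat in a nest, within 2.5 mm of touching both the end fence and the far rib, its bar parallel to the fence within 0.06 rad (all of step 3 and ((x of carrier_1 in the frame of nest_1 between -0.0025 and 0.0025 m and y of carrier_1 in the frame of nest_1 between -0.0025 and 0.0025 m and z of carrier_1 in the frame of nest_1 between -0.003 and 0.003 m and angle between the x axis of carrier_1 and the x axis of nest_1, either way round below 0.06 rad and angle between carrier_1's own z axis and vertical below 0.06 rad and linear speed of carrier_1 below 0.01 m/s) or (x of carrier_1 in the frame of nest_2 between -0.0025 and 0.0025 m and y of carrier_1 in the frame of nest_2 between -0.0025 and 0.0025 m and z of carrier_1 in the frame of nest_2 between -0.003 and 0.003 m and angle between the x axis of carrier_1 and the x axis of nest_2, either way round below 0.06 rad and angle between carrier_1's own z axis and vertical below 0.06 rad and linear speed of carrier_1 below 0.01 m/s) or (x of carrier_1 in the frame of nest_3 between -0.0025 and 0.0025 m and y of carrier_1 in the frame of nest_3 between -0.0025 and 0.0025 m and z of carrier_1 in the frame of nest_3 between -0.003 and 0.003 m and angle between the x axis of carrier_1 and the x axis of nest_3, either way round below 0.06 rad and angle between carrier_1's own z axis and vertical below 0.06 rad and linear speed of carrier_1 below 0.01 m/s) or (x of carrier_1 in the frame of nest_4 between -0.0025 and 0.0025 m and y of carrier_1 in the frame of nest_4 between -0.0025 and 0.0025 m and z of carrier_1 in the frame of nest_4 between -0.003 and 0.003 m and angle between the x axis of carrier_1 and the x axis of nest_4, either way round below 0.06 rad and angle between carrier_1's own z axis and vertical below 0.06 rad and linear speed of carrier_1 below 0.01 m/s)) and ((x of carrier_2 in the frame of nest_1 between -0.0025 and 0.0025 m and y of carrier_2 in the frame of nest_1 between -0.0025 and 0.0025 m and z of carrier_2 in the frame of nest_1 between -0.003 and 0.003 m and angle between the x axis of carrier_2 and the x axis of nest_1, either way round below 0.06 rad and angle between carrier_2's own z axis and vertical below 0.06 rad and linear speed of carrier_2 below 0.01 m/s) or (x of carrier_2 in the frame of nest_2 between -0.0025 and 0.0025 m and y of carrier_2 in the frame of nest_2 between -0.0025 and 0.0025 m and z of carrier_2 in the frame of nest_2 between -0.003 and 0.003 m and angle between the x axis of carrier_2 and the x axis of nest_2, either way round below 0.06 rad and angle between carrier_2's own z axis and vertical below 0.06 rad and linear speed of carrier_2 below 0.01 m/s) or (x of carrier_2 in the frame of nest_3 between -0.0025 and 0.0025 m and y of carrier_2 in the frame of nest_3 between -0.0025 and 0.0025 m and z of carrier_2 in the frame of nest_3 between -0.003 and 0.003 m and angle between the x axis of carrier_2 and the x axis of nest_3, either way round below 0.06 rad and angle between carrier_2's own z axis and vertical below 0.06 rad and linear speed of carrier_2 below 0.01 m/s) or (x of carrier_2 in the frame of nest_4 between -0.0025 and 0.0025 m and y of carrier_2 in the frame of nest_4 between -0.0025 and 0.0025 m and z of carrier_2 in the frame of nest_4 between -0.003 and 0.003 m and angle between the x axis of carrier_2 and the x axis of nest_4, either way round below 0.06 rad and angle between carrier_2's own z axis and vertical below 0.06 rad and linear speed of carrier_2 below 0.01 m/s)) and ((x of carrier_3 in the frame of nest_1 between -0.0025 and 0.0025 m and y of carrier_3 in the frame of nest_1 between -0.0025 and 0.0025 m and z of carrier_3 in the frame of nest_1 between -0.003 and 0.003 m and angle between the x axis of carrier_3 and the x axis of nest_1, either way round below 0.06 rad and angle between carrier_3's own z axis and vertical below 0.06 rad and linear speed of carrier_3 below 0.01 m/s) or (x of carrier_3 in the frame of nest_2 between -0.0025 and 0.0025 m and y of carrier_3 in the frame of nest_2 between -0.0025 and 0.0025 m and z of carrier_3 in the frame of nest_2 between -0.003 and 0.003 m and angle between the x axis of carrier_3 and the x axis of nest_2, either way round below 0.06 rad and angle between carrier_3's own z axis and vertical below 0.06 rad and linear speed of carrier_3 below 0.01 m/s) or (x of carrier_3 in the frame of nest_3 between -0.0025 and 0.0025 m and y of carrier_3 in the frame of nest_3 between -0.0025 and 0.0025 m and z of carrier_3 in the frame of nest_3 between -0.003 and 0.003 m and angle between the x axis of carrier_3 and the x axis of nest_3, either way round below 0.06 rad and angle between carrier_3's own z axis and vertical below 0.06 rad and linear speed of carrier_3 below 0.01 m/s) or (x of carrier_3 in the frame of nest_4 between -0.0025 and 0.0025 m and y of carrier_3 in the frame of nest_4 between -0.0025 and 0.0025 m and z of carrier_3 in the frame of nest_4 between -0.003 and 0.003 m and angle between the x axis of carrier_3 and the x axis of nest_4, either way round below 0.06 rad and angle between carrier_3's own z axis and vertical below 0.06 rad and linear speed of carrier_3 below 0.01 m/s)) and ((x of carrier_4 in the frame of nest_1 between -0.0025 and 0.0025 m and y of carrier_4 in the frame of nest_1 between -0.0025 and 0.0025 m and z of carrier_4 in the frame of nest_1 between -0.003 and 0.003 m and angle between the x axis of carrier_4 and the x axis of nest_1, either way round below 0.06 rad and angle between carrier_4's own z axis and vertical below 0.06 rad and linear speed of carrier_4 below 0.01 m/s) or (x of carrier_4 in the frame of nest_2 between -0.0025 and 0.0025 m and y of carrier_4 in the frame of nest_2 between -0.0025 and 0.0025 m and z of carrier_4 in the frame of nest_2 between -0.003 and 0.003 m and angle between the x axis of carrier_4 and the x axis of nest_2, either way round below 0.06 rad and angle between carrier_4's own z axis and vertical below 0.06 rad and linear speed of carrier_4 below 0.01 m/s) or (x of carrier_4 in the frame of nest_3 between -0.0025 and 0.0025 m and y of carrier_4 in the frame of nest_3 between -0.0025 and 0.0025 m and z of carrier_4 in the frame of nest_3 between -0.003 and 0.003 m and angle between the x axis of carrier_4 and the x axis of nest_3, either way round below 0.06 rad and angle between carrier_4's own z axis and vertical below 0.06 rad and linear speed of carrier_4 below 0.01 m/s) or (x of carrier_4 in the frame of nest_4 between -0.0025 and 0.0025 m and y of carrier_4 in the frame of nest_4 between -0.0025 and 0.0025 m and z of carrier_4 in the frame of nest_4 between -0.003 and 0.003 m and angle between the x axis of carrier_4 and the x axis of nest_4, either way round below 0.06 rad and angle between carrier_4's own z axis and vertical below 0.06 rad and linear speed of carrier_4 below 0.01 m/s))).
It fails at once if the drum flies back (faster than 4 rad/s) (velocity of joint drum below -4 rad/s).
It fails at once if the label roll is moved more than 3 cm (distance of label_roll from where it was at the start of the episode above 0.03 m).
It fails at once if the timer is moved more than 3 cm (distance of timer from where it was at the start of the episode above 0.03 m).
Of carrier_1, carrier_2, carrier_3, carrier_4 only 3 to 4 are there at a start; the rules pass over those that are not, and their reading is None.
At some moment in a run one of carrier_1, carrier_2, carrier_3, carrier_4 may be knocked a few centimetres aside while the robot is not near it.
Once in a run the grip may slacken for a moment while it holds something.
It also fails if it takes over 210 s, if anything falls off the work surface, if the arm or the gripper's body presses on something with over 40 N, if the wrist force passes 120 N, or if a joint passes its speed limit or range.

## Working session

There is one attempt and no reset: what is moved stays moved. The work goes in short steps, Python scripts to look and compute and a tool call to move; the robot and the scene stay as the last step left them, time stands still between calls to the robot, and variables do not carry over. Pictures are saved under pics/ and viewed, at most 14 in all, crops included, and the job is handed in when it is done.

Besides the shell and the picture viewer there is one more tool, called by a JSON object that holds its "method" and its "body", one argument or row to a line. drive_tool: Moves the arm, as the interface text tells. Its arguments: {"type":"object","properties":{"rows":{"type":"array"},"gripper":{"type":"number"},"grip_force":{"type":"number"}},"required":["rows"]}

```bash
mkdir -p pics; cat > h.py <<'E'
import numpy as np, cv2, json
from scipy.spatial.transform import Rotation as R
from bench import arm
def Rot(o):
    o=np.array(o,float)
    return o if o.shape==(3,3) else R.from_rotvec(o).as_matrix()
def K(p):
    f=p["img"].shape[0]/2/np.tan(np.radians(p["vfov"])/2)
    return np.array([[f,0,p["cx"]],[0,f,p["cy"]],[0,0,1]])
def rays(p,uv):
    n=cv2.undistortPoints(np.array(uv,float).reshape(-1,1,2),K(p),np.array(p["dist"],float)).reshape(-1,2)
    return np.c_[n,np.ones(len(n))]@Rot(p["orientation"]).T   # scaled so optical depth=1
def at_z(p,uv,z):
    d=rays(p,uv); c=np.array(p["xyz"]); return c+d*((z-c[2])/d[:,2])[:,None]
def cloud(p,mask=None):
    m=p["z_map"]>0
    if mask is not None: m&=mask
    v,u=np.nonzero(m); return np.array(p["xyz"])+rays(p,np.c_[u,v])*p["z_map"][v,u][:,None],np.c_[u,v]
def proj(p,X):
    Rm=Rot(p["orientation"]).T; t=-Rm@np.array(p["xyz"])
    return cv2.projectPoints(np.array(X,float).reshape(-1,1,3),cv2.Rodrigues(Rm)[0],t,K(p),np.array(p["dist"],float))[0].reshape(-1,2)
def px(p,at): return [at[1]*p["img"].shape[1],at[0]*p["img"].shape[0]]
def save(p,n): cv2.imwrite(f"pics/{n}.png",p["img"][:,:,::-1])
E
python3 - <<'E'
from h import *
o=arm.get_obs(); print({k:np.round(v,3).tolist() for k,v in o.items()})
for c in("top","side"):
    p=arm.grab_frame(c); save(p,c+"0"); print(c,p["xyz"],p["orientation"],p["vfov"],p["cx"],p["cy"],p["dist"])
    for q in("fixture","fence","jaw_face","drum_handle","drum_axis","pawl_pin","nest_1","nest_2","nest_3","nest_4","label_roll","timer","carrier_1"):
        for r in arm.tip_of(q,p)[:7]: print(q,round(r["p"],2),np.round(px(p,r["at"]),1))
E
```

```text
{'t': 0.0, 'joint_positions': [1.306, 0.508, -0.238, 1.501, 0.126, 1.149, -0.155], 'joint_vel': [-0.002, -0.001, -0.0, 0.001, -0.001, -0.0, 0.002], 'joint_torque': [0.002, -62.059, -2.186, -24.965, 0.013, 0.012, 0.0], 'position': [225.634, -582.317, 230.443], 'tcp_rot': [-3.086, -0.577, 0.001], 'wrist_force': [0.524, -0.177, 0.079], 'wrist_torque': [-0.001, 0.004, 0.005], 'finger_force': 0.0, 'grip_width': 85.513}
top [ 345.29251508 -111.55342004 1526.94755155] [-2.12597931  2.11794194 -0.19128315] 57.09950577500124 279.0777691254417 212.1968888895264 [-0.01571495  0.          0.          0.          0.        ]
fixture 0.86 [252.8 220.5]
fence 0.69 [274.4 219.8]
jaw_face 0.54 [268.9 216.9]
jaw_face 0.32 [270.8 227.1]
drum_handle 0.66 [245.3 205. ]
drum_handle 0.29 [228.5 241.2]
drum_handle 0.27 [343. 275.]
drum_axis 0.6 [241.1 217.6]
drum_axis 0.28 [273.8 220.3]
pawl_pin 0.55 [226.7 243.9]
nest_1 0.75 [268.7 226.5]
nest_1 0.72 [269.5 238.1]
nest_1 0.67 [268.8 204.8]
nest_1 0.6 [270.  213.7]
nest_2 0.75 [268.7 226.5]
nest_2 0.72 [269.5 238.1]
nest_2 0.67 [268.8 204.8]
nest_2 0.6 [270
[... 810 characters left out ...]
m_handle 0.86 [244.1 227. ]
drum_axis 0.67 [251.3 231.1]
pawl_pin 0.68 [291.2 247.3]
nest_1 0.96 [294.3 242.4]
nest_1 0.81 [266.7 238.5]
nest_1 0.72 [249.2 237.7]
nest_1 0.55 [283.3 244.3]
nest_2 0.96 [294.3 242.4]
nest_2 0.81 [266.7 238.5]
nest_2 0.72 [249.2 237.7]
nest_2 0.55 [283.3 244.3]
nest_3 0.96 [294.3 242.4]
nest_3 0.81 [266.7 238.5]
nest_3 0.72 [249.2 237.7]
nest_3 0.55 [283.3 244.3]
nest_4 0.96 [294.3 242.4]
nest_4 0.81 [266.7 238.5]
nest_4 0.72 [249.2 237.7]
nest_4 0.55 [283.3 244.3]
label_roll 0.61 [372.7 208.5]
timer 0.66 [379.7 201.6]
carrier_1 0.74 [144.3 294.2]
carrier_1 0.65 [358.5 227.5]
carrier_1 0.64 [311.4 292.2]
carrier_1 0.63 [283.1 314.6]
carrier_1 0.46 [365.7 215.6]
```

```bash
python3 - <<'E'
import cv2
a=cv2.imread("pics/top0.png")
# workspace crop rescaled
c=a[140:310,130:430]; cv2.imwrite("pics/top0c.png",cv2.resize(c,None,fx=2.66,fy=2.66,interpolation=cv2.INTER_CUBIC))
b=cv2.imread("pics/side0.png")[180:340,120:420]; cv2.imwrite("pics/side0c.png",cv2.resize(b,None,fx=2.66,fy=2.66,interpolation=cv2.INTER_CUBIC))
E
```

```text
(no output)
```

View pics/top0c.png

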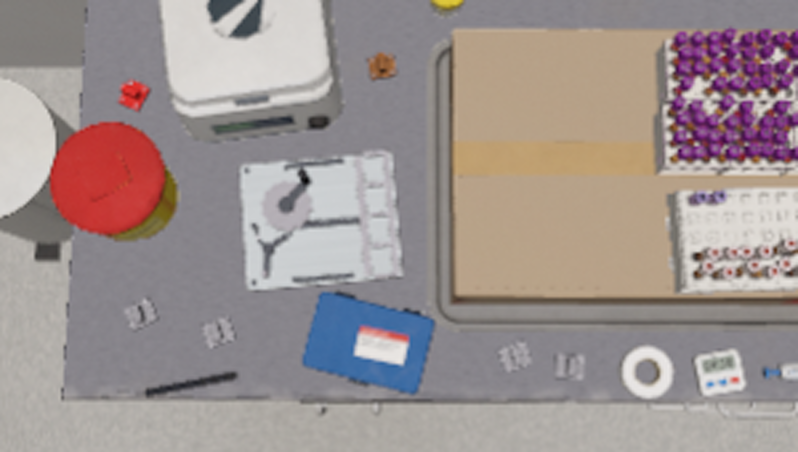

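View pics/side0c.png

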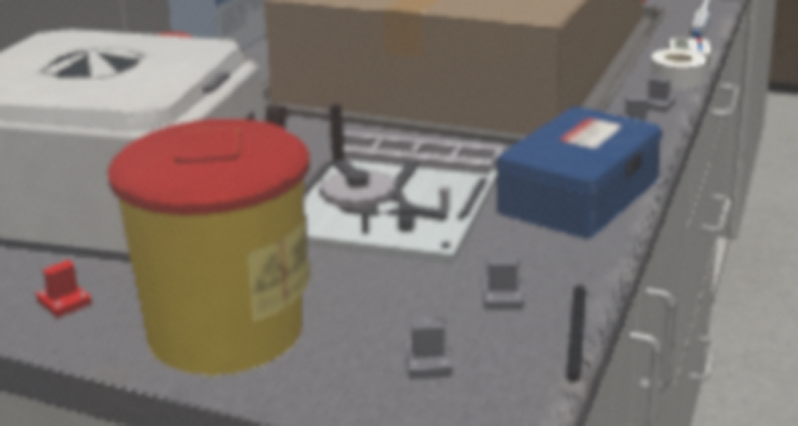

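Top crop: fixture around (320,220), carriers at (140,313), (218,332), (515,355) and (569,365). The red block at (133,95) and the brown one at (381,66) are look-alikes. Next I measure poses.

```bash
cat >> h.py <<'E'
def rect_of(P):  # least area rect of xy points
    return cv2.minAreaRect(np.array(P[:,:2],np.float32))
E
python3 - <<'E'
from h import *
T=arm.grab_frame("top"); S=arm.grab_frame("side")
o=arm.get_obs()
for n,p in(("top",T),("side",S)):
    r=arm.outline_of("fixture",p)
    for q in r[:2]:
        P,uv=cloud(p,q["region"]); print(n,"fixture",round(q["p"],2),len(P),np.round(np.percentile(P,[2,50,98],axis=0),1).tolist())
        m=(P[:,2]>4)&(P[:,2]<30); print(rect_of(P[m]), "bed z",np.median(P[m][:,2]))
        # full outline at z=12
        cs,_=cv2.findContours(q["region"].astype(np.uint8),cv2.RETR_EXTERNAL,cv2.CHAIN_APPROX_NONE)
        c=max(cs,key=len).reshape(-1,2); print("outline",rect_of(at_z(p,c,12)))
    for q in arm.outline_of("carrier_1",p):
        P,uv=cloud(p,q["region"])
        if len(P)<5: continue
        col=p["img"][q["region"]].mean(0)
        print(n,"car",round(q["p"],2),len(P),np.round(np.median(P,0),1),"zmax",P[:,2].max().round(1),col.round(),np.round(px(p,q["at"]),1))
for q,zt,zs in(("drum_handle",92,92),("drum_axis",92,92),("pawl_pin",62,62),("fence",12,12),("jaw_face",12,12),("fixture",0,0),("nest_1",12,12)):
    for n,p in(("T",T),("S",S)):
        for r in arm.tip_of(q,p)[:4]: print(q,n,round(r["p"],2),at_z(p,[px(p,r["at"])],zt)[0].round(1))
print(proj(T,[o["position"]]),proj(S,[o["position"]]))
E
```

```text
top fixture 0.93 2801 [[492.7, -102.5, 3.1], [583.0, 9.8, 14.3], [681.7, 121.6, 50.2]]
((588.64892578125, 10.146766662597656), (195.33070373535156, 232.95396423339844), 5.425262928009033) bed z 13.44824945386381
outline ((586.4542846679688, 10.58685302734375), (197.1157684326172, 236.51426696777344), 4.99318265914917)
top car 0.56 89 [444.8 270.5  11.7] zmax 48.4 [144. 141. 145.] [183.  256.5]
top car 0.51 92 [418.6 156.   11.2] zmax 43.3 [152. 148. 153.] [211. 266.]
top car 0.48 84 [ 372.4 -351.6   12. ] zmax 45.0 [150. 146. 151.] [342.7 275.8]
top car 0.45 72 [777.2 298.3  11.5] zmax 44.3 [196.  54.  52.] [181.3 178. ]
side fixture 0.87 2908 [[487.6, -95.4, 0.3], [570.1, 51.8, 13.2], [671.1, 129.4, 80.7]]
((591.6446533203125, -38.049713134765625), (206.6781005859375, 374.3336486816406), 19.801284790039062) bed z 11.170480159517666
outline ((593.4293823242188, -42.62699890136719), (209.68667602539062, 407.01580810546875), 20.00773048400879)
side car 0.79 330 [442.7 284.5  12.3] zmax 39.6 [102. 100. 103.] [282.6 309.3]
side car 0.69 351 [578.6 -46.4  20.7] zmax 26.3 [132. 130. 131.] 
[... 432 characters left out ...]
8.6  92. ]
drum_axis S 0.64 [591.8  89.9  92. ]
drum_axis S 0.39 [600.1  98.2  92. ]
pawl_pin T 0.4 [497.6  91.6  62. ]
pawl_pin S 0.28 [538.5 131.9  62. ]
fence T 0.85 [596.1 -77.9  12. ]
fence S 0.84 [588.1 -73.3  12. ]
jaw_face T 0.47 [607.3 -78.3  12. ]
jaw_face S 0.8 [581.7 -32.5  12. ]
fixture T 0.77 [588.2  -8.8   0. ]
fixture S 0.59 [ 361.6 -448.1    0. ]
fixture S 0.17 [ 363.  -369.8    0. ]
nest_1 T 0.68 [532.4 -72.6  12. ]
nest_1 T 0.65 [618.7 -73.5  12. ]
nest_1 T 0.65 [587.8 -15.6  12. ]
nest_1 S 0.95 [571.1 -57.7  12. ]
nest_1 S 0.76 [667.2 -52.1  12. ]
nest_1 S 0.7 [628.6 -61.5  12. ]
nest_1 S 0.62 [531.9 -70.6  12. ]
[[425.99818573 322.27121382]] [[421.36497422 142.51372744]]
```

```bash
cat >> h.py <<'E'
from scipy.optimize import minimize
def poly_score(p,quad,z,off=1.2,n=40):
    """mean brightness inside minus outside along edges of a world quad (ccw) at height z"""
    g=cv2.cvtColor(p["img"],cv2.COLOR_RGB2GRAY).astype(np.float32); s=[]
    Q=proj(p,np.c_[quad,np.full(len(quad),z)]); c=Q.mean(0)
    for a,b in zip(Q,np.roll(Q,-1,0)):
        t=np.linspace(.06,.94,n)[:,None]; L=a+(b-a)*t; d=(b-a)/np.linalg.norm(b-a); m=np.array([-d[1],d[0]]); m*=np.sign((c-a)@m)
        f=lambda X: cv2.remap(g,X[:,0].astype(np.float32)[None],X[:,1].astype(np.float32)[None],cv2.INTER_LINEAR).mean()
        s.append(f(L+off*m)-f(L-off*m))
    return np.array(s)
def se2(x,y,a,P): c,s=np.cos(a),np.sin(a); return np.array(P)@np.array([[c,s],[-s,c]])+[x,y]
E
python3 - <<'E'
from h import *
T=arm.grab_frame("top"); S=arm.grab_frame("side")
B=np.array([[-95,-105],[95,-105],[95,125],[-95,125]])
for nm,p,w in(("T",T,[1,1,1,1]),("S",S,[0.3,.5,1,1])):
    best=None
    for off in(2.0,1.0):
        f=lambda v: -(poly_score(p,se2(v[0],v[1],v[2]/50,B),12,off)*w).sum()
        for x0 in ([[587,1,4.5],[590,-3,4],[584,3,5]] if best is None else [best.x]):
            r=minimize(f,x0,method="Nelder-Mead",options=dict(xatol=.01,fatol=.01,initial_simplex=np.array(x0)+np.array([[0,0,0],[3,0,0],[0,3,0],[0,0,1.5]])))
            if best is None or off==1.0 or r.fun<best.fun: best=r
    v=best.x; print(nm,v[:2].round(2),"yaw",round(v[2]/50,4),poly_score(p,se2(v[0],v[1],v[2]/50,B),12,1).round(0))
PT,_=cloud(T); PS,_=cloud(S)
def near(P,c,r,z0,z1): m=(np.hypot(P[:,0]-c[0],P[:,1]-c[1])<r)&(P[:,2]>z0)&(P[:,2]<z1); return P[m]
for n,P in(("T",PT),("S",PS)):
    for nm,c,r,z0,z1 in(("handle",(635,25),45,60,115),("pin",(508,95),40,45,70)):
        h=near(P,c,r,z0,z1); print(n,nm,len(h),h.mean(0).round(1) if len(h) else "", np.percentile(h,[0,100],axis=0).round(1).tolist() if len(h) else "")
# carton near face
m=(PT[:,2]>140)&(PT[:,2]<165)&(PT[:,0]>480)&(PT[:,0]<700)&(PT[:,1]<-80); print("carton y max",np.percentile(PT[m][:,1],[90,99,100]),np.median(PT[m][:,2]))
m=(PT[:,2]>20)&(PT[:,2]<165)&(PT[:,0]>480)&(PT[:,0]<700)&(PT[:,1]<-95); print("anything y max",np.percentile(PT[m],[0,90,99,100],axis=0).round(0).tolist())
m=(PT[:,2]>55)&(PT[:,2]<75)&(PT[:,0]<480)&(PT[:,1]<100); print("case",rect_of(PT[m]))
E
```

```text
T [588.66   3.21] yaw 0.0913 [49. 28. 63. 43.]
S [585.16   8.33] yaw 0.0829 [18. -7. 48. 49.]
T handle 21 [636.2  30.   95.6] [[631.1, 23.6, 62.0], [642.7, 36.5, 112.8]]
T pin 8 [499.9  85.5  60. ] [[495.6, 81.4, 47.3], [503.9, 91.4, 66.1]]
S handle 91 [635.7  37.6  84.5] [[629.3, 26.8, 60.0], [643.7, 44.4, 107.7]]
S pin 27 [498.6  91.   54.4] [[494.9, 83.9, 45.5], [502.9, 97.3, 61.7]]
carton y max [-213.13415562 -183.78100122 -182.30124235] 148.26218856682567
anything y max [[480.0, -1208.0, 20.0], [673.0, -223.0, 151.0], [697.0, -154.0, 155.0], [700.0, -95.0, 165.0]]
case ((240.08558654785156, -427.4421691894531), (477.4800720214844, 945.9363403320312), 0.14784230291843414)
```

```bash
cat >> h.py <<'E'
BASE=np.array([[-95,-105],[95,-105],[95,125],[-95,125]])
def overlay(p,polys,box,k,name):
    """polys: list of (Nx3 world points, bgr, closed)"""
    x0,y0,x1,y1=box; im=cv2.resize(p["img"][y0:y1,x0:x1,::-1],None,fx=k,fy=k,interpolation=cv2.INTER_CUBIC)
    for P,c,cl in polys:
        q=((proj(p,P)+.5-[x0,y0])*k).round().astype(np.int32)
        cv2.polylines(im,[q],cl,c,1,cv2.LINE_AA)
    cv2.imwrite(f"pics/{name}.png",im); return im
E
python3 - <<'E'
from h import *
T=arm.grab_frame("top"); S=arm.grab_frame("side")
v=(588.6,3.2,.0913)
F=lambda P,z: np.c_[se2(*v,P),np.full(len(P),z)]
polys=[(F(BASE,12),(0,0,255),True),(F(BASE,0),(0,160,255),True)]
a=overlay(T,polys,(210,180,295,260),7,"x1"); b=overlay(S,polys,(215,200,320,285),7,"x2")
a=cv2.resize(a,(400,376)); b=cv2.resize(b,(400,324))
im=np.zeros((376,800,3),np.uint8); im[:376,:400]=a; im[:324,400:]=b; cv2.imwrite("pics/ov1.png",im)
E
```

```text
(no output)
```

View pics/ov1.png

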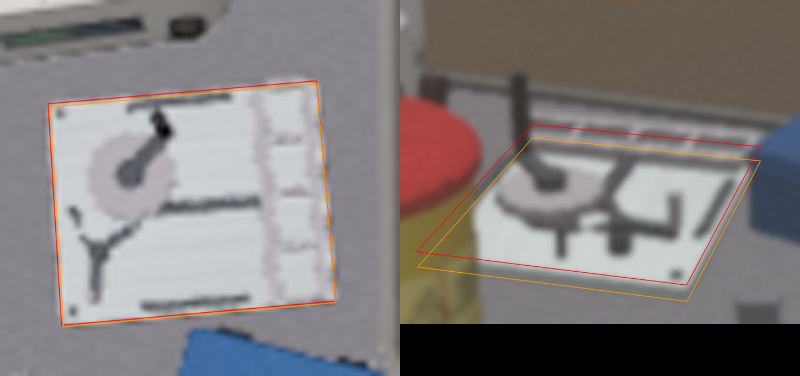

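Left panel (top): the model outline fits the base; the pawl pin is at about (97,297) and the handle at (160,120). Right panel (side): it fits roughly, with a small calibration offset. Depth from both cameras agrees on pin ≈ (500,87) and handle ≈ (637,31).

```bash
cat >> h.py <<'E'
def tool(o=None):
    o=o or arm.get_obs(); M=Rot(o["tcp_rot"]); return np.array(o["position"]),M
def heading(M): return np.degrees(np.arctan2(M[1,0],M[0,0]))  # world heading of tool x
def to(x,y,z,xhead=None):
    """shift in tool axes and yaw deg; xhead = wanted world heading of tool x (mod 180)"""
    p,M=tool(); d=M.T@(np.array([x,y,z])-p); w=0
    if xhead is not None: w=-((xhead-heading(M)+90)%180-90)
    return d.round(1).tolist()+[round(w,1)]
E
python3 - <<'E'
from h import *
p,M=tool(); print(p,M.round(3),heading(M))
print(to(500,87,150,5.2)); 
T=arm.grab_frame("top");P,_=cloud(T)
m=(P[:,0]>690)&(P[:,0]<760)&(P[:,1]>0)&(P[:,1]<200)&(P[:,2]>20); print("centrifuge",np.percentile(P[m],[1,50,99],axis=0).round(0).tolist())
m=(P[:,0]>480)&(P[:,0]<760)&(P[:,1]>160)&(P[:,1]<400)&(P[:,2]>60); print("can",np.percentile(P[m],[1,50,99],axis=0).round(0).tolist())
E
```

```text
[ 225.83391951 -582.77593401  231.27868494] [[ 0.932  0.361 -0.   ]
 [ 0.361 -0.932  0.   ]
 [-0.    -0.    -1.   ]] 21.187135424823676
[497.7, -525.4, 81.3, np.float64(16.0)]
centrifuge [[708.0, 2.0, 22.0], [731.0, 107.0, 131.0], [760.0, 197.0, 160.0]]
can [[547.0, 164.0, 67.0], [624.0, 273.0, 166.0], [756.0, 363.0, 178.0]]
```

{"method": "drive_tool", "body": {
  "rows": [
    [140, -150, 0, 4],
    [140, -150, 0, 4],
    [280, -300, 0, 10],
    [280, -300, 0, 10],
    [280, -300, 0, 10],
    [400, -425, 0, 16],
    [400, -425, 0, 16],
    [400, -425, 0, 16],
    [498, -525, 20, 16],
    [498, -525, 60, 16]
  ],
  "gripper": 0.4
}}

```text
t: 3.48
position: [383.3, -195.5, 223.4]
tcp_rot: [3.137, 0.142, 0.004]
wrist_force: [0.8, -0.1, 0.2]
grip_width: 26.1
finger_force: 0.0
```

{"method": "drive_tool", "body": {
  "rows": [
    [0, 0, 0, 0],
    [0, 0, 0, 0],
    [0, 0, 0, 0],
    [0, 0, 0, 0],
    [0, 0, 0, 0],
    [0, 0, 0, 0],
    [0, 0, 0, 0],
    [0, 0, 0, 0]
  ]
}}

```text
t: 4.15
position: [382.2, -197.8, 222.3]
tcp_rot: [-3.138, -0.14, 0.0]
wrist_force: [0.8, -0.3, 0.2]
grip_width: 25.5
finger_force: 0.0
```

```bash
python3 - <<'E'
from h import *
o=arm.get_obs(); p,M=tool(o); print(o["t"],p,heading(M),o["grip_width"],o["wrist_force"])
print(to(500,87,60,5.2))
T=arm.grab_frame("top"); S=arm.grab_frame("side")
v=(588.6,3.2,.0913)
X=[(np.array([p,p+[0,0,73]]),(0,0,255),False),(np.array([[500,87,37],[500,87,63]]),(0,255,0),False),(np.array([[637,31,48],[637,31,108]]),(255,0,255),False)]
a=overlay(T,X,(200,170,300,270),4,"x1"); b=overlay(S,X,(215,160,335,285),3.33,"x2")
im=np.zeros((420,800,3),np.uint8); im[:400,:400]=a; im[:b.shape[0],400:400+b.shape[1]]=b[:,:400]; cv2.imwrite("pics/ov2.png",im)
E
```

```text
4.15 [ 382.16684321 -197.83069586  222.32359108] 5.11382405386806 25.463304977548432 [ 0.81179588 -0.3130942   0.24022901]
[142.8, -273.2, 162.3, np.float64(-0.1)]
```

View pics/ov2.png

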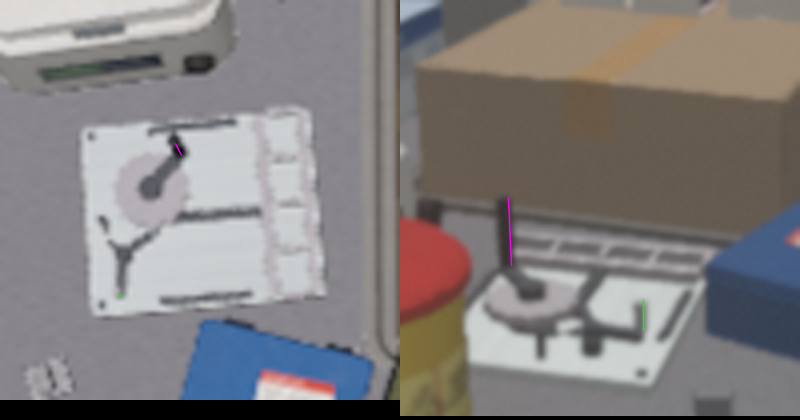

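{"method": "drive_tool", "body": {
  "rows": [
    [20, -39, 10, 0],
    [41, -78, 20, 0],
    [62, -117, 30, 0],
    [82, -156, 45, 0],
    [102, -195, 60, 0],
    [123, -234, 75, 0],
    [144, -273, 80, 0],
    [144, -273, 90, 0],
    [144, -273, 100, 0],
    [144, -273, 110, 0]
  ]
}}

```text
t: 5.08
position: [501.2, 89.4, 111.3]
tcp_rot: [-3.137, -0.148, 0.001]
wrist_force: [-0.3, -0.8, -0.2]
grip_width: 25.4
finger_force: 0.0
```

{"method": "drive_tool", "body": {
  "rows": [
    [0, 0, 10, 0],
    [0, 0, 20, 0],
    [0, 0, 30, 0],
    [0, 0, 40, 0],
    [0, 0, 45, 0],
    [0, 0, 50, 0],
    [0, 0, 55, 0],
    [0, 0, 60, 0],
    [0, 0, 67, 0],
    [0, 0, 67, 0]
  ]
}}

```text
t: 5.92
position: [500.6, 87.5, 44.3]
tcp_rot: [3.138, 0.142, -0.002]
wrist_force: [-0.4, 0.2, -0.0]
grip_width: 25.8
finger_force: 0.0
```

```bash
python3 - <<'E'
from h import *
o=arm.get_obs(); p,M=tool(o); print(o["t"],p,heading(M),o["grip_width"],o["wrist_force"])
T=arm.grab_frame("top"); S=arm.grab_frame("side")
X=[(np.array([p,p+[0,0,73]]),(0,0,255),False)]
b=overlay(S,X,(255,170,335,270),6,"x2")
cv2.imwrite("pics/ov3.png",b)
E
```

```text
5.9167 [500.59873861  87.53042876  44.2801608 ] 5.1945878057926915 25.805342690930374 [-0.37029263  0.16687711 -0.02284049]
```

View pics/ov3.png

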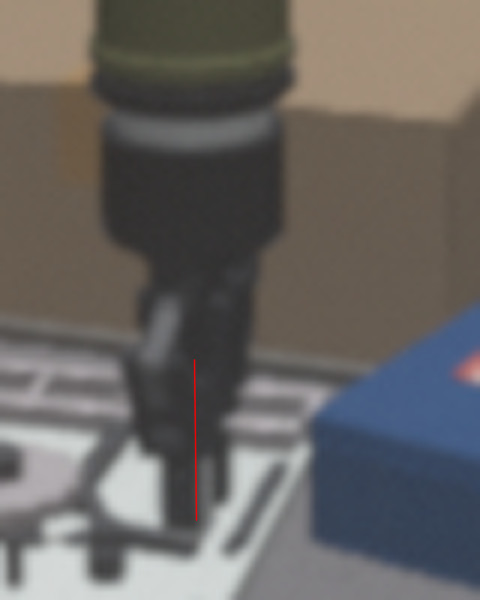

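The fingers straddle the pin area with the near finger at about (180,490), clear of the pawl arm. Flicking off now.

{"method": "drive_tool", "body": {
  "rows": [
    [0, -4, 0, 0],
    [0, -8, 0, 0],
    [0, -11, 0, 0],
    [1, -14, 0, 0],
    [2, -17, 0, 0],
    [3, -20, 0, 0],
    [4, -23, 0, 0],
    [6, -26, 0, 0],
    [7, -30, 0, 0],
    [7, -30, 0, 0]
  ]
}}

```text
t: 6.85
position: [505.7, 119.4, 45.4]
tcp_rot: [-3.137, -0.144, -0.001]
wrist_force: [-0.1, -0.4, 0.0]
grip_width: 25.8
finger_force: 0.0
```

```bash
python3 - <<'E'
from h import *
o=arm.get_obs(); p,M=tool(o); print(o["t"],p,heading(M),o["grip_width"],o["wrist_force"],o["wrist_torque"])
E
```

```text
6.85 [505.72914706 119.4378151   45.41664111] 5.24533718536757 25.751007914944818 [-0.1111642  -0.41058316  0.01745658] [ 0.06151907 -0.00787634  0.00768388]
```

{"method": "drive_tool", "body": {
  "rows": [
    [0, 0, 0, 0],
    [0, 0, -10, 0],
    [0, 0, -20, 0],
    [0, 0, -40, 0],
    [0, 0, -70, 0],
    [0, 0, -100, 0],
    [-20, 40, -100, 0],
    [-40, 80, -100, 0],
    [-50, 100, -100, 0],
    [-50, 100, -100, 0]
  ]
}}

```text
t: 7.68
position: [462.0, 7.5, 146.2]
tcp_rot: [3.135, 0.13, -0.003]
wrist_force: [-0.4, 0.4, -0.6]
grip_width: 25.5
finger_force: 0.0
```

```bash
python3 - <<'E'
from h import *
o=arm.get_obs(); p,M=tool(o); print(o["t"],p,heading(M))
for n in("top","side"):
    q=arm.grab_frame(n); P,_=cloud(q)
    m=(np.hypot(P[:,0]-505,P[:,1]-100)<45)&(P[:,2]>45)&(P[:,2]<70); print(n,m.sum(),P[m].mean(0).round(1),np.percentile(P[m],[0,100],axis=0).round(0).tolist())
b=overlay(q,[],(235,200,335,275),7,"ov4")
E
```

```text
7.6833 [461.95534385   7.49783228 146.22391499] 4.754650197774513<stdin>:5: RuntimeWarning: Mean of empty slice.
  ret = um.true_divide(
Traceback (most recent call last):
IndexError: index -1 is out of bounds for axis 0 with size 0
```

Top is occluded by the arm; I'll use the side view.

```bash
python3 - <<'E'
from h import *
q=arm.grab_frame("side"); P,_=cloud(q)
m=(np.hypot(P[:,0]-505,P[:,1]-100)<45)&(P[:,2]>42)&(P[:,2]<66); print(m.sum(),P[m].mean(0).round(1),np.percentile(P[m],[0,100],axis=0).round(0).tolist())
h=(np.hypot(P[:,0]-637,P[:,1]-31)<25)&(P[:,2]>62)&(P[:,2]<115); print(h.sum(),P[h].mean(0).round(1))
b=overlay(q,[],(235,190,335,275),7,"ov4")
E
```

```text
33 [505.4 114.5  53.2] [[501.0, 106.0, 42.0], [509.0, 118.0, 63.0]]
85 [635.8  37.7  86.2]
```

View pics/ov4.png

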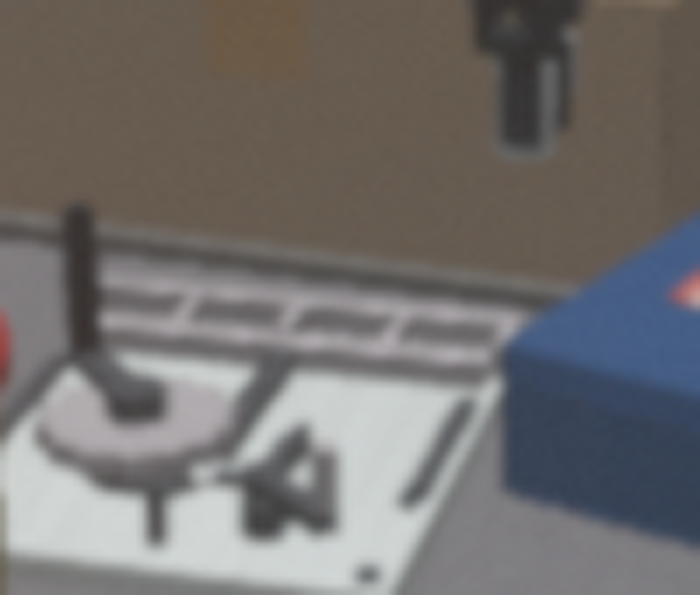

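The pin now sits about 23 mm further left and the pawl is off the wheel (pawl at (290,470)); the handle is still at (80,280). Next: grip the handle.

```bash
python3 - <<'E'
from h import *
q=arm.grab_frame("side"); T=arm.grab_frame("top"); 
for z in(45,52,60): print(z,at_z(q,[[254.3,247.1]],z).round(1))
o=arm.get_obs(); print(o["position"],o["joint_positions"],to(638,32,146,-40))
r=arm.tip_of("drum_axis",q)
for x in r[:2]: print(px(q,x["at"]),x["p"])
for x in arm.outline_of("drum_axis",q)[:1]:
    P,_=cloud(q,x["region"]); print(np.percentile(P,[1,50,99],axis=0).round(0).tolist())
    w=P[(P[:,2]>28)&(P[:,2]<48)&(np.hypot(P[:,0]-600,P[:,1]-58)<60)]; 
    import collections; print(np.histogram(w[:,2],bins=range(28,50,2)))
E
```

```text
45 [[600.7  67.2  45. ]]
52 [[594.2  80.9  52. ]]
60 [[586.8  96.5  60. ]]
[465.33695464  15.01070258 146.15946896] [ 0.20543116  0.37757799 -0.3956466   2.02717027  0.20433344  0.77225535
 -1.79167349] [173.5, -1.2, 0.5, np.float64(45.2)]
[254.52, 230.91599999999997] 0.68
[357.28000000000003, 230.41199999999998] 0.55
[[485.0, -97.0, -1.0], [571.0, 48.0, 13.0], [677.0, 131.0, 92.0]]
(array([ 24,  27,  34,  82, 138,  12,  10,   8,  14,  31]), array([28, 30, 32, 34, 36, 38, 40, 42, 44, 46, 48]))
```

```bash
python3 - <<'E'
from h import *
q=arm.grab_frame("side"); P,uv=cloud(q)
m=(P[:,2]>34)&(P[:,2]<39.5)&(np.hypot(P[:,0]-602,P[:,1]-55)<55); W=P[m]
hull=cv2.convexHull(W[:,:2].astype(np.float32)).reshape(-1,2)
print(len(W),W.mean(0),cv2.minEnclosingCircle(hull),hull.round(0).tolist())
# hub points
m=(P[:,2]>41)&(P[:,2]<62)&(np.hypot(P[:,0]-602,P[:,1]-55)<25); print(m.sum(),P[m].mean(0),np.percentile(P[m],[0,100],axis=0).round(0).tolist())
E
```

```text
231 [599.54120659  69.28233001  36.24861247] ((601.7781982421875, 62.685508728027344), 39.787410736083984) [[640.0, 69.0], [636.0, 83.0], [623.0, 96.0], [613.0, 99.0], [593.0, 99.0], [591.0, 98.0], [576.0, 92.0], [574.0, 91.0], [567.0, 76.0], [564.0, 61.0], [568.0, 45.0], [570.0, 39.0], [583.0, 31.0], [598.0, 23.0], [600.0, 24.0], [635.0, 42.0], [638.0, 55.0]]
58 [605.78857441  62.93864201  46.66311525] [[591.0, 46.0, 41.0], [627.0, 77.0, 50.0]]
```

{"method": "drive_tool", "body": {
  "rows": [
    [20, 0, 0, 5],
    [40, 0, 0, 10],
    [60, 0, 0, 15],
    [80, -1, 0, 20],
    [100, -1, 0, 25],
    [120, -1, 0, 30],
    [140, -1, 0, 36],
    [160, -1, 0, 42],
    [173, -1, 0, 45],
    [173, -1, 0, 45]
  ],
  "gripper": -0.6,
  "grip_force": 40
}}

```text
t: 8.87
position: [639.1, 32.7, 144.6]
tcp_rot: [-2.953, 1.07, -0.001]
wrist_force: [0.5, -0.0, -0.3]
grip_width: 68.2
finger_force: 0.0
```

{"method": "drive_tool", "body": {
  "rows": [
    [0, 0, 0, 0],
    [0, 0, 0, 0],
    [0, 0, 12, 0],
    [0, 0, 24, 0],
    [0, 0, 36, 0],
    [0, 0, 48, 0],
    [0, 0, 60, 0],
    [0, 0, 72, 0],
    [0, 0, 82, 0],
    [0, 0, 82, 0]
  ]
}}

```text
t: 9.7
position: [635.3, 30.6, 61.0]
tcp_rot: [2.953, -1.069, -0.005]
wrist_force: [-0.3, 0.1, -0.0]
grip_width: 68.1
finger_force: 0.0
```

{"method": "drive_tool", "body": {
  "rows": [
    [0, 0, 0, 0],
    [0, 0, 0, 0],
    [0, 0, 0, 0],
    [0, 0, 0, 0],
    [0, 0, 0, 0],
    [0, 0, 0, 0],
    [0, 0, 0, 0],
    [0, 0, 0, 0],
    [0, 0, 0, 0],
    [0, 0, 0, 0]
  ],
  "gripper": 1.0,
  "grip_force": 40
}}

```text
t: 10.53
position: [638.0, 31.0, 64.3]
tcp_rot: [-2.953, 1.069, -0.004]
wrist_force: [2.2, 0.9, 5.9]
grip_width: 12.9
finger_force: 39.0
```

```bash
python3 - <<'E'
from h import *
o=arm.get_obs(); p,M=tool(o); print(o["t"],p,heading(M),o["grip_width"],o["finger_force"],o["wrist_force"],o["wrist_torque"],M.round(3))
q=arm.grab_frame("side"); P,uv=cloud(q); h=(np.hypot(P[:,0]-637,P[:,1]-31)<25)&(P[:,2]>50)&(P[:,2]<60); print(h.sum(),P[h].mean(0).round(1))
E
```

```text
10.5333 [637.95974422  31.01272705  64.29798682] -39.80585738157584 12.930663754204497 39.02801692485809 [2.19270425 0.85780669 5.89663853] [ 0.22665025 -0.45101452  0.00737983] [[ 0.768 -0.64   0.003]
 [-0.64  -0.768  0.   ]
 [ 0.002 -0.002 -1.   ]]
16 [633.5  36.3  55.3]
```

{"method": "drive_tool", "body": {
  "rows": [
    [-0.1, 2.4, 0, 3],
    [-0.2, 4.7, 0, 6],
    [-0.6, 7.0, 0, 9],
    [-1.0, 9.4, 0, 12],
    [-1.5, 11.6, 0, 15],
    [-2.2, 13.9, 0, 18],
    [-3.0, 16.1, 0, 21],
    [-3.9, 18.3, 0, 24],
    [-4.9, 20.4, 0, 27],
    [-6.0, 22.5, 0, 30]
  ]
}}

```text
t: 11.42
position: [618.0, 18.7, 64.3]
tcp_rot: [-2.573, 1.798, 0.0]
wrist_force: [-1.2, 4.9, 8.0]
grip_width: 13.2
finger_force: 39.3
```

```bash
cat >> h.py <<'E'
def st():
    o=arm.get_obs(); p,M=tool(o)
    print("t",round(o["t"],2),"p",p.round(1),"head",round(heading(M),1),"gw",round(o["grip_width"],1),"ff",round(o["finger_force"],1),"Fw",np.round(o["wrist_force"],1),"Ftool",(M.T@np.array(o["wrist_force"])).round(1),"tq",np.round(o["wrist_torque"],2),"j7",round(o["joint_positions"][6],2)); return o
E
python3 - <<'E'
from h import *
st()
E
```

```text
t 11.42 p [618.   18.7  64.3] head -69.9 gw 13.2 ff 39.3 Fw [-1.2  4.9  8. ] Ftool [-5.1 -0.6 -8. ] tq [0.81 0.22 0.09] j7 -2.83
```

{"method": "drive_tool", "body": {
  "rows": [
    [-0.1, 2.4, 0, -2],
    [-0.2, 4.7, 0, -4],
    [-0.6, 7.0, 0, -6],
    [-1.0, 9.4, 0, -8],
    [-1.5, 11.6, 0, -10],
    [-2.2, 13.9, 0, -12],
    [-3.0, 16.1, 0, -14],
    [-3.9, 18.3, 0, -16],
    [-4.9, 20.4, 0, -18],
    [-6.0, 22.5, 0, -20]
  ],
  "grip_force": 25
}}

```text
t: 12.25
position: [597.3, 14.8, 64.3]
tcp_rot: [-2.847, 1.321, -0.008]
wrist_force: [7.5, 1.4, 1.3]
grip_width: 13.5
finger_force: 25.1
```

```bash
python3 - <<'E'
from h import *
st(); q=arm.grab_frame("side"); P,_=cloud(q)
overlay(q,[],(215,170,315,255),5,"ov5")
E
```

```text
t 12.25 p [597.3  14.8  64.3] head -49.8 gw 13.5 ff 25.1 Fw [7.5 1.4 1.3] Ftool [ 3.8 -6.6 -1.2] tq [ 0.17 -1.43 -0.26] j7 -2.56
```

View pics/ov5.png

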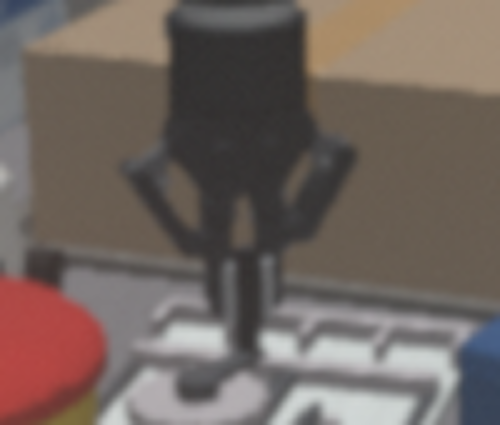

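The gripper holds the handle at about (240,310), the drum has turned some 58°, and the jaw has drawn back so the nests show.

{"method": "drive_tool", "body": {
  "rows": [
    [-1.8, 1.5, 0, 0],
    [-3.6, 3.0, 0, 0],
    [-5.6, 4.3, 0, 0],
    [-7.6, 5.6, 0, 0],
    [-9.6, 6.7, 0, 0],
    [-11.8, 7.8, 0, 0],
    [-13.9, 8.7, 0, 0],
    [-16.1, 9.5, 0, 0],
    [-18.4, 10.2, 0, 0],
    [-20.7, 10.7, 0, 0]
  ]
}}

```text
t: 13.13
position: [577.8, 24.9, 64.3]
tcp_rot: [-2.844, 1.321, -0.012]
wrist_force: [14.3, 1.7, -5.0]
grip_width: 13.3
finger_force: 24.3
```

```bash
python3 - <<'E'
from h import *
o=st(); p=o["position"]; print(np.degrees(np.arctan2(p[1]-59.6,p[0]-603)),np.hypot(p[1]-59.6,p[0]-603))
E
```

```text
t 13.13 p [577.8  24.9  64.3] head -49.8 gw 13.3 ff 24.3 Fw [14.3  1.7 -5. ] Ftool [  7.9 -12.    5.2] tq [ 0.22 -2.84 -0.41] j7 -2.59
-125.98499037129005 42.86289652643982
```

{"method": "drive_tool", "body": {
  "rows": [
    [-1.7, -0.3, 0, 0],
    [-3.4, -0.6, 0, 0],
    [-5.1, -1.0, 0, 0],
    [-6.8, -1.3, 0, 0],
    [-6.8, -1.3, 0, 0],
    [-6.8, -1.3, 0, 0]
  ]
}}

```text
t: 13.63
position: [573.9, 29.8, 64.3]
tcp_rot: [-2.845, 1.323, -0.011]
wrist_force: [11.5, -0.6, -1.8]
grip_width: 12.9
finger_force: 24.3
```

```bash
python3 - <<'E'
from h import *
o=st(); p=o["position"]; print(np.degrees(np.arctan2(p[1]-59.6,p[0]-603)),np.hypot(p[1]-59.6,p[0]-603))
q=arm.grab_frame("side"); v=(588.6,3.2,.0913)
for r in arm.tip_of("jaw_face",q)[:2]: 
    w=at_z(q,[px(q,r["at"])],12)[0]; print(r["p"],w, se2(0,0,-v[2],[w[:2]-v[:2]]))
for r in arm.tip_of("fence",q)[:2]: 
    w=at_z(q,[px(q,r["at"])],12)[0]; print(r["p"],w, se2(0,0,-v[2],[w[:2]-v[:2]]))
P,_=cloud(q); L=se2(0,0,-v[2],P[:,:2]-v[:2]); m=(P[:,2]>23)&(P[:,2]<29)&(abs(L[:,0])<85)&(L[:,1]<40)&(L[:,1]>-105)
print(np.histogram(L[m,1],bins=np.arange(-105,42,4)))
E
```

```text
t 13.63 p [573.9  29.8  64.3] head -49.9 gw 12.9 ff 24.3 Fw [11.5 -0.6 -1.8] Ftool [ 7.9 -8.4  1.8] tq [-0.04 -2.28 -0.36] j7 -2.6
-134.32070138929765 41.58429875529852
0.65 [589.17493293  -8.47963424  12.        ] [[ -0.4923314  -11.68340762]]
0.82 [594.39759385 -80.30368147  12.        ] [[ -1.83985165 -83.68447801]]
0.65 [ 358.66164471 -424.13895582   12.        ] [[-267.94253836 -404.59489188]]
(array([ 0,  6, 20, 19,  8,  2,  0,  2,  3,  2,  1,  0,  0,  0,  0,  0,  0,
        0,  0,  0,  0,  0,  1, 23, 27, 22, 17,  2,  0,  0,  0,  0,  0,  0,
        0,  0]), array([-105, -101,  -97,  -93,  -89,  -85,  -81,  -77,  -73,  -69,  -65,
        -61,  -57,  -53,  -49,  -45,  -41,  -37,  -33,  -29,  -25,  -21,
        -17,  -13,   -9,   -5,   -1,    3,    7,   11,   15,   19,   23,
         27,   31,   35,   39]))
```

{"method": "drive_tool", "body": {
  "rows": [
    [-2.0, -0.6, 0, 0],
    [-4.0, -1.2, 0, 0],
    [-6.0, -1.9, 0, 0],
    [-7.9, -2.5, 0, 0],
    [-9.2, -2.8, 0, 0],
    [-10.5, -3.0, 0, 0],
    [-11.8, -3.2, 0, 0],
    [-13.0, -3.4, 0, 0],
    [-14.1, -3.5, 0, 0],
    [-14.1, -3.5, 0, 0]
  ]
}}

```text
t: 14.62
position: [570.5, 37.0, 64.5]
tcp_rot: [-2.845, 1.331, -0.023]
wrist_force: [20.3, -14.3, -8.3]
grip_width: 12.4
finger_force: 26.2
```

```bash
cat >> h.py <<'E'
def gap(q,v=(588.6,3.2,.0913)):
    P,_=cloud(q); L=se2(0,0,-v[2],P[:,:2]-v[:2]); b=(P[:,2]>23)&(P[:,2]<29)&(abs(L[:,0])<85)
    f=L[b&(L[:,1]<-84)&(L[:,1]>-105),1]; j=L[b&(L[:,1]<25)&(L[:,1]>-55),1]
    print("fence mid",f.mean().round(1),"jaw mid",j.mean().round(1),"gap",(j.mean()-6-f.mean()-5).round(1))
E
python3 - <<'E'
from h import *
o=st(); p=o["position"]; print(np.degrees(np.arctan2(p[1]-59.6,p[0]-603)),np.hypot(p[1]-59.6,p[0]-603))
gap(arm.grab_frame("side"))
E
```

```text
t 14.62 p [570.5  37.   64.5] head -50.1 gw 12.4 ff 26.2 Fw [ 20.3 -14.3  -8.3] Ftool [23.9 -6.4  8.6] tq [-2.94 -3.95 -0.25] j7 -2.62
-145.18692442596657 39.53308020150576
fence mid -92.8 jaw mid -0.4 gap 81.4
```

{"method": "drive_tool", "body": {
  "rows": [
    [-14, -3, 0, 0],
    [0, 0, 0, 0],
    [0, 0, 0, 0],
    [0, 0, 0, 0],
    [0, 0, 0, 0],
    [0, 0, -10, 0],
    [0, 0, -25, 0],
    [0, 0, -45, 0],
    [0, 0, -70, 0],
    [0, 0, -70, 0]
  ],
  "gripper": 0.0
}}

```text
t: 15.5
position: [565.4, 43.7, 138.3]
tcp_rot: [-2.846, 1.321, -0.009]
wrist_force: [1.5, 0.9, -0.3]
grip_width: 42.7
finger_force: 0.0
```

```bash
python3 - <<'E'
from h import *
o=st(); print(to(507,111.3,130,5.2))
q=arm.grab_frame("side"); gap(q); P,_=cloud(q)
m=(np.hypot(P[:,0]-505,P[:,1]-105)<35)&(P[:,2]>42)&(P[:,2]<66); print(m.sum(),P[m].mean(0).round(1))
h=(np.hypot(P[:,0]-568,P[:,1]-37)<25)&(P[:,2]>62)&(P[:,2]<106); print(h.sum(),P[h].mean(0).round(1))
E
```

```text
t 15.5 p [565.4  43.7 138.3] head -49.8 gw 42.7 ff 0.0 Fw [ 1.5  0.9 -0.3] Ftool [ 0.3 -1.7  0.3] tq [0.03 0.   0.04] j7 -2.61
[-89.4, 1.0, 8.0, np.float64(-55.0)]
fence mid -92.3 jaw mid -0.9 gap 80.4
33 [505.6 114.2  53.1]
79 [559.   49.8  84.2]
```

I mistakenly commanded an extra pushing row while opening, with no harm seen. I'll re-push the handle gently with the fingers caging it to confirm the drum stop.

{"method": "drive_tool", "body": {
  "rows": [
    [0, 0, 0, -7],
    [-2, 3, 0, -14],
    [-2.4, 3.1, 0, -21],
    [-2.4, 3.1, 0, -28],
    [-2.4, 3.1, 0, -35],
    [-2.4, 3.1, 0, -42],
    [-2.4, 3.1, 0, -49],
    [-2.4, 3.1, 0, -56],
    [-2.4, 3.1, 0, -63],
    [-2.4, 3.1, 0, -70]
  ]
}}

```text
t: 16.38
position: [558.8, 43.0, 133.1]
tcp_rot: [-3.091, -0.56, 0.002]
wrist_force: [0.6, -0.5, -0.2]
grip_width: 43.0
finger_force: 0.0
```

{"method": "drive_tool", "body": {
  "rows": [
    [0, 0, 0, 0],
    [0, 0, 10, 0],
    [0, 0, 20, 0],
    [0, 0, 30, 0],
    [0, 0, 40, 0],
    [0, 0, 50, 0],
    [0, 0, 60, 0],
    [0, 0, 70, 0],
    [0, 0, 74, 0],
    [0, 0, 74, 0]
  ]
}}

```text
t: 17.22
position: [558.6, 42.9, 58.0]
tcp_rot: [-3.093, -0.551, 0.003]
wrist_force: [-0.3, -0.9, 0.6]
grip_width: 42.6
finger_force: 0.0
```

{"method": "drive_tool", "body": {
  "rows": [
    [0, 0, 0, 0],
    [0, 0, 0, 0],
    [0, 0, 0, 0],
    [0, 0, 0, 0],
    [0, 0, 0, 0],
    [0, 0, 0, 0]
  ],
  "gripper": 0.4
}}

```text
t: 17.72
position: [559.5, 42.8, 59.6]
tcp_rot: [3.093, 0.55, 0.001]
wrist_force: [0.2, -0.6, 0.4]
grip_width: 25.7
finger_force: 0.0
```

```bash
python3 - <<'E'
from h import *
o=st(); p,M=tool(o); print(M.round(2).tolist())
E
```

```text
t 17.72 p [559.5  42.8  59.6] head 20.2 gw 25.7 ff 0.0 Fw [ 0.2 -0.6  0.4] Ftool [-0.1  0.6 -0.4] tq [-0.04  0.03  0.02] j7 -1.67
[[0.94, 0.34, 0.0], [0.34, -0.94, -0.0], [0.0, 0.0, -1.0]]
```

{"method": "drive_tool", "body": {
  "rows": [
    [0, -1, 0, 0],
    [0, -2, 0, 0],
    [0, -3, 0, 0],
    [0, -4, 0, 0],
    [0, -5, 0, 0],
    [0, -6, 0, 0],
    [0, -6.5, 0, 0],
    [0, -7, 0, 0],
    [0, -7.5, 0, 0],
    [0, -7.5, 0, 0]
  ]
}}

```text
t: 18.55
position: [556.8, 50.0, 59.4]
tcp_rot: [3.093, 0.551, 0.0]
wrist_force: [-0.6, 0.8, 0.0]
grip_width: 25.7
finger_force: 0.0
```

{"method": "drive_tool", "body": {
  "rows": [
    [0, -0.7, 0, 0],
    [0, -1.4, 0, 0],
    [0, -2, 0, 0],
    [0, -2.7, 0, 0],
    [0, -3.4, 0, 0],
    [0, -4, 0, 0],
    [0, -4, 0, 0]
  ]
}}

```text
t: 19.13
position: [556.6, 50.3, 59.3]
tcp_rot: [3.09, 0.545, 0.002]
wrist_force: [4.1, -8.7, -2.0]
grip_width: 25.7
finger_force: 5.1
```

```bash
python3 - <<'E'
from h import *
o=st()
E
```

```text
t 19.13 p [556.6  50.3  59.3] head 20.0 gw 25.7 ff 5.1 Fw [ 4.1 -8.7 -2. ] Ftool [0.9 9.6 2.1] tq [-1.83 -0.9  -0.02] j7 -1.69
```

{"method": "drive_tool", "body": {
  "rows": [
    [0, -0.8, 0, 0],
    [0, -1.6, 0, 0],
    [0, -2.4, 0, 0],
    [0, -3.2, 0, 0],
    [0, -4, 0, 0],
    [0, -4.8, 0, 0],
    [0, -4.8, 0, 0]
  ]
}}

```text
t: 19.72
position: [556.6, 50.6, 59.3]
tcp_rot: [3.087, 0.539, 0.004]
wrist_force: [10.6, -20.0, -4.9]
grip_width: 25.8
finger_force: 10.7
```

```bash
python3 - <<'E'
from h import *
o=st()
E
```

```text
t 19.72 p [556.6  50.6  59.3] head 19.8 gw 25.8 ff 10.7 Fw [ 10.6 -20.   -4.9] Ftool [ 3.2 22.4  5.1] tq [-3.77 -1.9  -0.02] j7 -1.69
```

{"method": "drive_tool", "body": {
  "rows": [
    [0, 5, 0, 0],
    [0, 10, 0, 0],
    [0, 14, 0, 0],
    [0, 14, 0, 0],
    [0, 14, -15, 0],
    [0, 14, -30, 0],
    [0, 14, -45, 0],
    [0, 14, -60, 0],
    [0, 14, -75, 0],
    [0, 14, -75, 0]
  ]
}}

```text
t: 20.55
position: [559.7, 46.4, 137.0]
tcp_rot: [-3.092, -0.552, -0.007]
wrist_force: [0.3, -0.7, -0.5]
grip_width: 25.6
finger_force: 0.0
```

{"method": "drive_tool", "body": {
  "rows": [
    [-5, -15, 0, 3],
    [-10, -30, 0, 6],
    [-15, -45, 0, 9],
    [-20, -60, 0, 12],
    [-26, -78, 0, 15],
    [-26, -78, 0, 15],
    [-26, -78, 0, 15]
  ]
}}

```text
t: 21.13
position: [506.3, 110.7, 134.0]
tcp_rot: [-3.138, -0.148, 0.001]
wrist_force: [0.3, -0.0, 1.3]
grip_width: 25.6
finger_force: 0.0
```

```bash
python3 - <<'E'
from h import *
o=st(); print(to(507,111.3,44,5.2))
E
```

```text
t 21.13 p [506.3 110.7 134. ] head 5.4 gw 25.6 ff 0.0 Fw [ 0.3 -0.   1.3] Ftool [ 0.3  0.  -1.3] tq [-0.08  0.    0.01] j7 -1.97
[0.8, -0.5, 90.0, np.float64(0.2)]
```

{"method": "drive_tool", "body": {
  "rows": [
    [1, -1, 12, 0],
    [1, -1, 24, 0],
    [1, -1, 36, 0],
    [1, -1, 48, 0],
    [1, -1, 60, 0],
    [1, -1, 70, 0],
    [1, -1, 80, 0],
    [1, -1, 90, 0],
    [1, -1, 90, 0]
  ]
}}

```text
t: 21.88
position: [507.3, 109.9, 42.4]
tcp_rot: [3.138, 0.142, -0.004]
wrist_force: [0.0, -0.8, -0.2]
grip_width: 25.9
finger_force: 0.0
```

{"method": "drive_tool", "body": {
  "rows": [
    [0, 4, 0, 0],
    [-1, 8, 0, 0],
    [-2, 11, 0, 0],
    [-3, 14, 0, 0],
    [-4, 17, 0, 0],
    [-5, 20, 0, 0],
    [-6, 23, 0, 0],
    [-6, 26, 0, 0],
    [-7, 30, 0, 0],
    [-7, 30, 0, 0]
  ]
}}

```text
t: 22.72
position: [504.3, 79.2, 44.5]
tcp_rot: [-3.138, -0.14, -0.001]
wrist_force: [0.4, 0.6, -0.0]
grip_width: 25.6
finger_force: 0.0
```

{"method": "drive_tool", "body": {
  "rows": [
    [0, 0, 0, 0],
    [0, 0, 0, 0],
    [0, -2, 0, 0],
    [0, -2, -12, 0],
    [0, -2, -24, 0],
    [0, -2, -40, 0],
    [0, -2, -70, 0],
    [0, -2, -100, 0],
    [-40, -2, -130, 0],
    [-80, -2, -160, 0]
  ]
}}

```text
t: 23.55
position: [437.4, 76.4, 195.3]
tcp_rot: [-3.138, -0.142, -0.001]
wrist_force: [-0.1, -0.0, 0.5]
grip_width: 25.2
finger_force: 0.0
```

```bash
python3 - <<'E'
from h import *
o=st(); T=arm.grab_frame("top")
q=arm.grab_frame("side"); gap(q); P,_=cloud(q)
m=(np.hypot(P[:,0]-503,P[:,1]-100)<40)&(P[:,2]>42)&(P[:,2]<66); print(m.sum(),P[m].mean(0).round(1))
for n,p in(("T",T),("S",q)):
  for r in arm.outline_of("carrier_1",p):
    P,uv=cloud(p,r["region"])
    if len(P)>5: print(n,round(r["p"],2),len(P),np.round(np.median(P,0),1),p["img"][r["region"]].mean(0).round())
overlay(T,[],(165,165,365,315),4,"ov6")
E
```

```text
t 23.55 p [437.4  76.4 195.3] head 5.2 gw 25.2 ff 0.0 Fw [-0.1 -0.   0.5] Ftool [-0.1  0.  -0.5] tq [-0.04 -0.02  0.02] j7 -1.88
fence mid -92.5 jaw mid -1.5 gap 80.0
31 [498.8  89.   52.8]
T 0.65 90 [469.3 284.1  11. ] [144. 140. 144.]
T 0.5 87 [ 370.8 -354.3   11.2] [152. 148. 153.]
T 0.49 257 [ 363.3 -459.4   31. ] [203. 200. 197.]
T 0.47 87 [777.4 297.5  11. ] [190.  62.  61.]
T 0.42 2690 [585.8   5.9  14.2] [186. 187. 191.]
T 0.38 90 [ 385.8 -275.1   12.3] [158. 155. 160.]
S 0.82 275 [776.  309.9  10.9] [141.  65.  64.]
S 0.8 344 [465.5 298.2  12.1] [105. 103. 106.]
S 0.71 255 [418.6 169.   12.2] [103. 102. 105.]
S 0.41 57 [ 386.1 -268.    24.9] [88. 88. 92.]
S 0.41 123 [ 369.8 -346.2   13. ] [97. 95. 98.]
```

View pics/ov6.png

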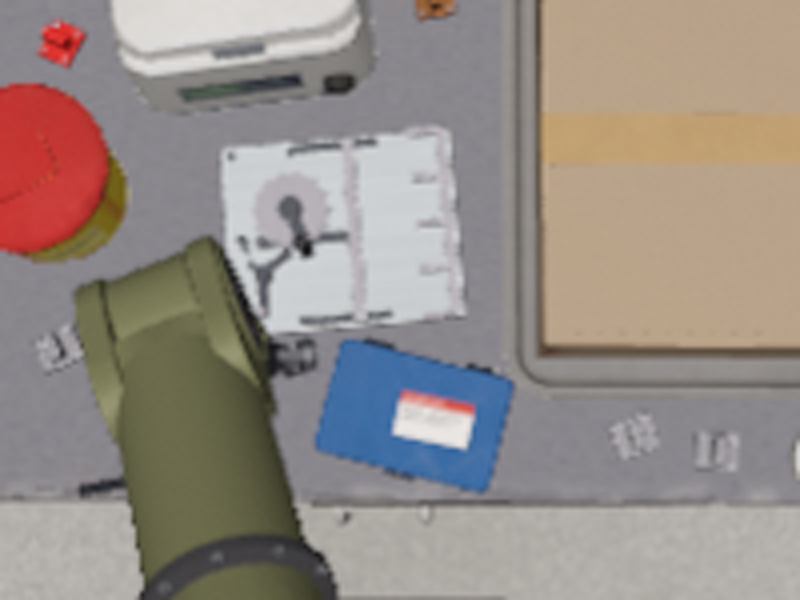

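The picture shows the pawl back on the wheel (250,285) and the jaw fully drawn back at about (350,230). One carrier has been knocked to (58,350), and the other carriers are at (635,435) and (717,450). Now fit carrier poses.

```bash
cat >> h.py <<'E'
from scipy.optimize import least_squares
def box_sdf(P,c,h):
    d=np.abs(P-c)-h; return np.linalg.norm(np.maximum(d,0),axis=1)+np.minimum(d.max(1),0)
def fit_carrier(clouds,x,y,z0=0.,r=38,v0=None):
    P=np.vstack([c[(np.hypot(c[:,0]-x,c[:,1]-y)<r)&(c[:,2]>z0+4)&(c[:,2]<z0+46)] for c in clouds])
    def res(v):
        c,s=np.cos(v[2]),np.sin(v[2]); d=P-[v[0],v[1],z0]
        L=np.c_[d[:,0]*c+d[:,1]*s,-d[:,0]*s+d[:,1]*c,d[:,2]]
        return np.minimum(box_sdf(L,[0,0,5],[17,20,5]),box_sdf(L,[0,0,24],[13,6,14]))
    b=min((least_squares(res,[x+dx,y+dy,a],loss="soft_l1",f_scale=1.5,x_scale=[1,1,.05]) for a in np.arange(-1.4,1.6,.35) for dx,dy in((0,0),(4,-6))),key=lambda r:r.cost)
    return b.x[0],b.x[1],(np.degrees(b.x[2])+90)%180-90,b.cost/len(P),len(P)
E
python3 - <<'E'
from h import *
T=arm.grab_frame("top"); S=arm.grab_frame("side"); CT,_=cloud(T); CS,_=cloud(S)
for x,y in((418,162),(467,290),(371,-351),(386,-272)):
    for n,c in(("T",[CT]),("S",[CS]),("TS",[CT,CS])):
        try: print((x,y),n,np.round(fit_carrier(c,x,y),2))
        except Exception as e: print(n,e)
E
```

```text
(418, 162) T [418.   162.   -80.21    nan   0.  ]
(418, 162) S [422.81 162.43  19.39   0.6  234.  ]
(418, 162) TS [422.81 162.43  19.39   0.6  234.  ]
(467, 290) T [469.27 289.4   28.61   3.55 104.  ]
(467, 290) S [4.6897e+02 2.9115e+02 2.4360e+01 4.5000e-01 3.1400e+02]
(467, 290) TS [468.79 290.98  24.84   1.24 418.  ]
(371, -351) T [ 372.29 -355.92   -5.22    3.62  119.  ]
(371, -351) S [ 372.6  -351.94   -0.9     1.23  102.  ]
(371, -351) TS [ 372.66 -352.66   -5.88    2.6   221.  ]
(386, -272) T [ 389.11 -276.19   21.07    4.26  112.  ]
(386, -272) S [ 389.51 -272.66   18.42    2.12   72.  ]
(386, -272) TS [ 387.88 -273.31   24.44    3.47  184.  ]h.py:70: RuntimeWarning: invalid value encountered in scalar divide
  return b.x[0],b.x[1],(np.degrees(b.x[2])+90)%180-90,b.cost/len(P),len(P)
```

```bash
python3 - <<'E'
from h import *
o=st(); print(to(422.5,161.5,80,19.4)); print(to(422.5,161.5,17,19.4))
E
```

```text
t 23.85 p [437.8  75.9 194. ] head 5.2 gw 25.6 ff 0.0 Fw [-0.5  0.5 -0.1] Ftool [-0.5 -0.5  0.1] tq [ 0.03  0.04 -0.01] j7 -1.88
[-7.5, -86.6, 114.0, np.float64(-14.2)]
[-7.5, -86.6, 177.0, np.float64(-14.2)]
```

{"method": "drive_tool", "body": {
  "rows": [
    [-2, -20, 10, -3],
    [-4, -40, 30, -6],
    [-6, -60, 50, -9],
    [-7.5, -80, 70, -12],
    [-7.5, -86.6, 90, -14.2],
    [-7.5, -86.6, 110, -14.2],
    [-7.5, -86.6, 130, -14.2],
    [-7.5, -86.6, 150, -14.2],
    [-7.5, -86.6, 165, -14.2],
    [-7.5, -86.6, 177, -14.2]
  ],
  "gripper": -0.1,
  "grip_force": 40
}}

```text
t: 24.68
position: [421.5, 161.5, 14.6]
tcp_rot: [3.097, 0.529, -0.005]
wrist_force: [-0.0, 0.6, 0.0]
grip_width: 47.6
finger_force: 0.0
```

{"method": "drive_tool", "body": {
  "rows": [
    [0, 0, 0, 0],
    [0, 0, 0, 0],
    [0, 0, 0, 0],
    [0, 0, 0, 0],
    [0, 0, 0, 0],
    [0, 0, 0, 0],
    [0, 0, 0, 0],
    [0, 0, 0, 0]
  ],
  "gripper": 1.0
}}

```text
t: 25.35
position: [422.2, 161.4, 17.7]
tcp_rot: [-3.097, -0.529, -0.001]
wrist_force: [0.1, 0.1, -1.4]
grip_width: 11.0
finger_force: 41.9
```

```bash
python3 - <<'E'
from h import *
o=st(); S=arm.grab_frame("side"); C,_=cloud(S); print(np.round(fit_carrier([C],422,162),2))
E
```

```text
t 25.35 p [422.2 161.4  17.7] head 19.4 gw 11.0 ff 41.9 Fw [ 0.1  0.1 -1.4] Ftool [ 0.1 -0.   1.4] tq [0.01 0.01 0.02] j7 -2.09
[420.47 164.5  -69.77   2.1  221.  ]
```

```bash
cat >> h.py <<'E'
FX=[588.6,3.2,.0913]
def fx(x,y): return se2(*FX,[[x,y]])[0]
E
python3 - <<'E'
from h import *
for n,(x,y) in {"entry":(-69,-35)}.items():
    w=fx(x,y); print(n,w,to(w[0],w[1],100,5.23))
E
```

```text
entry [523.078444   -37.94517832] [29.1, 221.5, -82.4, np.float64(14.1)]
```

{"method": "drive_tool", "body": {
  "rows": [
    [0, 0, -15, 0],
    [0, 0, -35, 0],
    [0, 0, -60, 0],
    [3, 20, -82, 2],
    [7, 50, -82, 5],
    [11, 85, -82, 8],
    [16, 120, -82, 11],
    [20, 152, -82, 14],
    [24, 182, -82, 14.1],
    [29, 221.5, -82, 14.1]
  ]
}}

```text
t: 26.23
position: [522.7, -37.8, 99.5]
tcp_rot: [-3.137, -0.147, 0.001]
wrist_force: [0.5, 0.8, -0.5]
grip_width: 11.0
finger_force: 42.0
```

{"method": "drive_tool", "body": {
  "rows": [
    [0, 0, 0, 0],
    [0, 0, 0, 0],
    [0, 0, 15, 0],
    [0, 0, 30, 0],
    [0, 0, 45, 0],
    [0, 0, 55, 0],
    [0, 0, 60, 0],
    [0, 0, 64, 0],
    [0, 0, 67, 0],
    [0, 0, 67, 0]
  ]
}}

```text
t: 27.07
position: [522.9, -37.6, 32.2]
tcp_rot: [-3.138, -0.146, 0.0]
wrist_force: [0.6, -0.2, -0.6]
grip_width: 11.4
finger_force: 42.1
```

```bash
python3 - <<'E'
from h import *
o=st(); S=arm.grab_frame("side"); C,_=cloud(S); gap(S)
p=o["position"]; print(se2(0,0,-FX[2],[np.array(p[:2])-FX[:2]]))
def B(x,y,z): return np.r_[fx(x,y),z]
X=[]
for rx in(-92,-46,0,46,92): X.append((np.array([B(rx-3,-90,26),B(rx+3,-90,26),B(rx+3,-63,26),B(rx-3,-63,26)]),(0,0,255),True))
X.append((np.array([B(-95,-90,26),B(95,-90,26)]),(0,255,0),False))
overlay(S,X,(240,190,320,265),8,"ov7")
E
```

```text
t 27.07 p [522.9 -37.6  32.2] head 5.3 gw 11.4 ff 42.1 Fw [ 0.6 -0.2 -0.6] Ftool [0.6 0.3 0.6] tq [-0.02 -0.03  0.01] j7 -1.79
fence mid -92.8 jaw mid -7.3 gap 74.5
[[-69.18746592 -34.68052571]]
```

View pics/ov7.png

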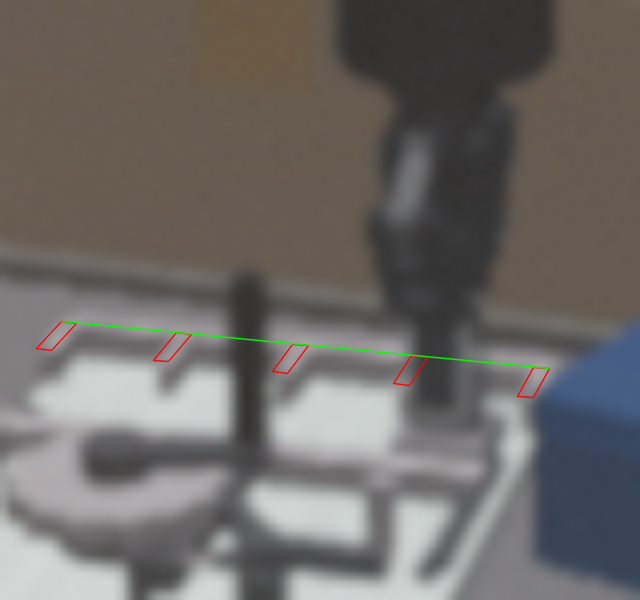

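The carrier hangs over the bed in front of nest 1, around (450,430); the rib overlay sits on the ribs at (290,358) and (172,347).

{"method": "drive_tool", "body": {
  "rows": [
    [0, 0, 1.5, 0],
    [0, 3, 1.5, 0],
    [0, 6, 1.5, 0],
    [0, 9, 1.5, 0],
    [0, 12, 1.5, 0],
    [0, 15, 1.5, 0],
    [0, 18, 1.5, 0],
    [0, 20, 1.5, 0],
    [0, 20, 1.5, 0]
  ]
}}

```text
t: 27.87
position: [524.7, -58.6, 30.8]
tcp_rot: [3.138, 0.143, -0.0]
wrist_force: [-0.6, 0.4, -1.6]
grip_width: 10.8
finger_force: 42.1
```

```bash
cat >> h.py <<'E'
def stf():
    o=st(); print("fixture xy",se2(0,0,-FX[2],[np.array(o["position"][:2])-FX[:2]]).round(2)); return o
E
python3 - <<'E'
from h import *
stf()
E
```

```text
t 27.87 p [524.7 -58.6  30.8] head 5.2 gw 10.8 ff 42.1 Fw [-0.6  0.4 -1.6] Ftool [-0.6 -0.5  1.6] tq [-0.01 -0.01  0.02] j7 -1.75
fixture xy [[-69.25 -55.69]]
```

{"method": "drive_tool", "body": {
  "rows": [
    [0, 3, 0, 0],
    [0, 6, 0, 0],
    [0, 8, 0, 0],
    [0, 10, 0, 0],
    [0, 11, 0, 0],
    [0, 12, 0, 0],
    [0, 12, 0, 0]
  ]
}}

```text
t: 28.45
position: [525.8, -70.0, 30.8]
tcp_rot: [3.138, 0.145, -0.0]
wrist_force: [-0.5, 0.4, -1.6]
grip_width: 11.3
finger_force: 42.1
```

{"method": "drive_tool", "body": {
  "rows": [
    [0, 1, 0, 0],
    [0, 2, 0, 0],
    [0, 3, 0, 0],
    [0, 3, 0, 0]
  ]
}}

```text
t: 28.78
position: [526.0, -72.0, 30.9]
tcp_rot: [-3.137, -0.146, 0.0]
wrist_force: [-0.5, 3.4, 0.4]
grip_width: 11.0
finger_force: 42.2
```

```bash
python3 - <<'E'
from h import *
stf()
E
```

```text
t 28.78 p [526.  -72.   30.9] head 5.3 gw 11.0 ff 42.2 Fw [-0.5  3.4  0.4] Ftool [-0.2 -3.4 -0.4] tq [0.76 0.16 0.03] j7 -1.73
fixture xy [[-69.16 -69.17]]
```

{"method": "drive_tool", "body": {
  "rows": [
    [0.7, 0, 0, 0],
    [1.4, 0, 0, 0],
    [2.1, 0, 0, 0],
    [2.8, 0, 0, 0],
    [2.8, 0, 0, 0],
    [2.8, 0, 0, 0]
  ]
}}

```text
t: 29.28
position: [527.9, -71.8, 30.4]
tcp_rot: [-3.137, -0.146, 0.003]
wrist_force: [-3.1, 5.2, -1.4]
grip_width: 11.1
finger_force: 42.1
```

```bash
python3 - <<'E'
from h import *
stf()
E
```

```text
t 29.28 p [527.9 -71.8  30.4] head 5.3 gw 11.1 ff 42.1 Fw [-3.1  5.2 -1.4] Ftool [-2.6 -5.4  1.5] tq [0.97 0.69 0.  ] j7 -1.73
fixture xy [[-67.32 -69.18]]
```

{"method": "drive_tool", "body": {
  "rows": [
    [0.7, 0, 0, 0],
    [1.4, 0, 0, 0],
    [2.0, 0, 0, 0],
    [2.0, 0, 0, 0],
    [2.0, 0, 0, 0]
  ]
}}

```text
t: 29.7
position: [529.5, -71.7, 30.4]
tcp_rot: [-3.137, -0.146, 0.004]
wrist_force: [-3.4, 3.7, -1.5]
grip_width: 11.0
finger_force: 42.1
```

```bash
python3 - <<'E'
from h import *
stf()
E
```

```text
t 29.7 p [529.5 -71.7  30.4] head 5.3 gw 11.0 ff 42.1 Fw [-3.4  3.7 -1.5] Ftool [-3.  -4.   1.5] tq [1.02 0.79 0.01] j7 -1.73
fixture xy [[-65.64 -69.18]]
```

{"method": "drive_tool", "body": {
  "rows": [
    [0.7, 0, 0, 0],
    [1.4, 0, 0, 0],
    [2.0, 0, 0, 0],
    [2.0, 0, 0, 0],
    [2.0, 0, 0, 0]
  ]
}}

```text
t: 30.12
position: [529.6, -71.7, 30.3]
tcp_rot: [-3.138, -0.145, 0.01]
wrist_force: [-8.1, 3.2, 4.9]
grip_width: 10.9
finger_force: 42.9
```

```bash
python3 - <<'E'
from h import *
stf()
E
```

```text
t 30.12 p [529.6 -71.7  30.3] head 5.3 gw 10.9 ff 42.9 Fw [-8.1  3.2  4.9] Ftool [-7.8 -4.  -4.8] tq [0.97 1.94 0.03] j7 -1.73
fixture xy [[-65.54 -69.17]]
```

{"method": "drive_tool", "body": {
  "rows": [
    [-1.5, -0.5, 0, 0],
    [-1.5, -0.5, 0.7, 0],
    [-1.5, -0.5, 0.7, 0],
    [-1.5, -0.5, 0.7, 0]
  ]
}}

```text
t: 30.45
position: [529.5, -71.6, 29.8]
tcp_rot: [-3.138, -0.145, 0.005]
wrist_force: [-5.2, 3.4, 2.1]
grip_width: 11.0
finger_force: 42.6
```

{"method": "drive_tool", "body": {
  "rows": [
    [0, 0, 0, 0],
    [0, 0, 0, 0],
    [0, 0, 0, 0],
    [0, 0, 0, 0],
    [0, 0, -10, 0],
    [0, 0, -20, 0],
    [0, 0, -40, 0],
    [0, 0, -65, 0],
    [0, 0, -90, 0],
    [0, 0, -90, 0]
  ],
  "gripper": 0.4
}}

```text
t: 31.28
position: [534.2, -71.7, 125.7]
tcp_rot: [3.137, 0.145, 0.013]
wrist_force: [1.4, 0.1, 0.5]
grip_width: 25.5
finger_force: 0.0
```

```bash
python3 - <<'E'
from h import *
stf(); S=arm.grab_frame("side"); C,_=cloud(S); w=fx(-66,-69.2)
r=fit_carrier([C],*w,z0=12,r=30); print(w,np.round(r,2), se2(0,0,-FX[2],[np.array(r[:2])-FX[:2]]))
print(to(469,290,194,24.5))
print(np.round(fit_carrier([C],467,290),2))
E
```

```text
t 31.28 p [534.2 -71.7 125.7] head 5.3 gw 25.5 ff 0.0 Fw [1.4 0.1 0.5] Ftool [ 1.4 -0.  -0.5] tq [-0.02 -0.01  0.01] j7 -1.65
fixture xy [[-61.03 -69.63]]
[529.18407297 -71.72921737] [526.98 -72.92   7.44   1.48 176.  ] [[-68.30785402 -70.18196687]]
[-30.4, -366.2, -71.1, np.float64(-19.2)]
[4.6866e+02 2.9079e+02 2.5480e+01 4.3000e-01 3.1100e+02]
```

{"method": "drive_tool", "body": {
  "rows": [
    [0, 0, -30, 0],
    [-2, -35, -50, -2],
    [-6, -75, -50, -4],
    [-9, -115, -50, -6],
    [-12, -155, -50, -8],
    [-16, -195, -50, -10],
    [-19, -235, -50, -12],
    [-22, -275, -50, -14],
    [-26, -315, -50, -17],
    [-30, -350, -50, -19]
  ],
  "gripper": -0.1
}}

```text
t: 32.17
position: [468.1, 276.5, 170.1]
tcp_rot: [-3.07, -0.666, 0.0]
wrist_force: [-0.3, 0.1, -0.4]
grip_width: 46.7
finger_force: 0.0
```

```bash
cat >> h.py <<'E'
def fit_bar(clouds,x,y,z0=12.,yaw=None,r=26):
    P=np.vstack([c[(np.hypot(c[:,0]-x,c[:,1]-y)<r)&(c[:,2]>z0+17)&(c[:,2]<z0+44)] for c in clouds])
    def res(v):
        a=v[2] if len(v)>2 else yaw
        c,s=np.cos(a),np.sin(a); d=P-[v[0],v[1],z0]
        return box_sdf(np.c_[d[:,0]*c+d[:,1]*s,-d[:,0]*s+d[:,1]*c,d[:,2]],[0,0,24],[13,6,14])
    b=least_squares(res,[x,y,FX[2]],loss="soft_l1",f_scale=1.5,x_scale=[1,1,.05]); return b.x,b.cost/len(P),len(P)
def placed(cl):
    for i,xx in enumerate((-66,-20,26,72)):
        try:
            v,c,n=fit_bar(cl,*fx(xx,-69.2)); print("nest",i+1,"dx,dy",(se2(0,0,-FX[2],[v[:2]-FX[:2]])[0]-[xx,-69.2]).round(1),"dyaw",round(v[2]-FX[2],3),round(c,2),n)
        except Exception as e: pass
E
python3 - <<'E'
from h import *
st(); print(to(468.7,289.5,17.5,25.2)); S=arm.grab_frame("side"); C,_=cloud(S); placed([C]); 
E
```

```text
t 32.17 p [468.1 276.5 170.1] head 24.5 gw 46.7 ff 0.0 Fw [-0.3  0.1 -0.4] Ftool [-0.3 -0.2  0.4] tq [ 0.03 -0.03  0.02] j7 -2.02
[6.0, -11.5, 152.6, np.float64(-0.7)]
nest 1 dx,dy [-1.4 -0.8] dyaw -0.1 1.03 74
nest 2 dx,dy [-0.  0.] dyaw 0.0 nan 0
nest 3 dx,dy [-0.  0.] dyaw 0.0 nan 0
nest 4 dx,dy [ 0. -0.] dyaw 0.0 nan 0h.py:81: RuntimeWarning: invalid value encountered in scalar divide
  b=least_squares(res,[x,y,FX[2]],loss="soft_l1",f_scale=1.5,x_scale=[1,1,.05]); return b.x,b.cost/len(P),len(P)
```

{"method": "drive_tool", "body": {
  "rows": [
    [6, -11.5, 20, -0.7],
    [6, -11.5, 45, -0.7],
    [6, -11.5, 70, -0.7],
    [6, -11.5, 90, -0.7],
    [6, -11.5, 110, -0.7],
    [6, -11.5, 125, -0.7],
    [6, -11.5, 138, -0.7],
    [6, -11.5, 147, -0.7],
    [6, -11.5, 152.5, -0.7],
    [6, -11.5, 152.5, -0.7]
  ]
}}

```text
t: 33.05
position: [469.5, 286.4, 16.7]
tcp_rot: [3.067, 0.679, -0.002]
wrist_force: [0.1, 0.7, 0.8]
grip_width: 47.2
finger_force: 0.0
```

{"method": "drive_tool", "body": {
  "rows": [
    [0, 0, 0, 0],
    [0, 0, 0, 0],
    [0, 0, 0, 0],
    [0, 0, 0, 0],
    [0, 0, 0, 0],
    [0, 0, 0, 0],
    [0, 0, 0, 0],
    [0, 0, 0, 0]
  ],
  "gripper": 1.0
}}

```text
t: 33.72
position: [470.5, 287.4, 18.6]
tcp_rot: [-3.067, -0.68, -0.003]
wrist_force: [-0.3, -0.3, 7.0]
grip_width: 10.9
finger_force: 40.1
```

```bash
python3 - <<'E'
from h import *
st(); w=fx(-20-2.5,-35); print(to(w[0],w[1],120,5.23))
E
```

```text
t 33.72 p [470.5 287.4  18.6] head 25.0 gw 10.9 ff 40.1 Fw [-0.3 -0.3  7. ] Ftool [-0.3  0.1 -7. ] tq [ 0.01  0.12 -0.03] j7 -2.17
[-45.8, 332.8, -101.6, np.float64(19.8)]
```

{"method": "drive_tool", "body": {
  "rows": [
    [0, 0, -20, 0],
    [0, 0, -50, 0],
    [0, 0, -85, 0],
    [0, 0, -122, 0],
    [-4, 30, -122, 3],
    [-9, 65, -122, 7],
    [-14, 100, -122, 10],
    [-20, 140, -122, 13],
    [-25, 180, -122, 16],
    [-31, 220, -122, 19.8]
  ]
}}

```text
t: 34.55
position: [535.0, 72.5, 139.9]
tcp_rot: [3.138, 0.139, 0.001]
wrist_force: [1.7, 0.5, -0.6]
grip_width: 10.9
finger_force: 39.3
```

{"method": "drive_tool", "body": {
  "rows": [
    [0, 30, 0, 0],
    [0, 65, 0, 0],
    [0, 95, 0, 0],
    [0, 112, 0, 0],
    [0, 112, 0, 0]
  ]
}}

```text
t: 34.97
position: [544.6, -43.1, 139.3]
tcp_rot: [3.136, 0.131, -0.002]
wrist_force: [-0.4, -0.4, -1.2]
grip_width: 10.8
finger_force: 39.3
```

```bash
python3 - <<'E'
from h import *
stf(); w=fx(-20-2.5,-35); print(to(w[0],w[1],33,5.23))
E
```

```text
t 34.97 p [544.6 -43.1 139.3] head 4.8 gw 10.8 ff 39.3 Fw [-0.4 -0.4 -1.2] Ftool [-0.4  0.3  1.2] tq [-0.01 -0.06  0.05] j7 -1.72
fixture xy [[-48.   -42.06]]
[25.6, -7.6, 106.3, np.float64(-0.5)]
```

{"method": "drive_tool", "body": {
  "rows": [
    [13, -4, 0, -0.4],
    [25.5, -7.6, 10, -0.4],
    [25.5, -7.6, 30, -0.4],
    [25.5, -7.6, 50, -0.4],
    [25.5, -7.6, 70, -0.4],
    [25.5, -7.6, 85, -0.4],
    [25.5, -7.6, 96, -0.4],
    [25.5, -7.6, 103, -0.4],
    [25.5, -7.6, 107.5, -0.4],
    [25.5, -7.6, 107.5, -0.4]
  ]
}}

```text
t: 35.8
position: [569.4, -27.0, 31.7]
tcp_rot: [-3.138, -0.154, 0.001]
wrist_force: [-0.7, -0.5, -0.5]
grip_width: 11.1
finger_force: 39.3
```

{"method": "drive_tool", "body": {
  "rows": [
    [0, 3, 0, 0],
    [0, 6, 0, 0],
    [0, 9, 0, 0],
    [0, 12, 0, 0],
    [0, 16, 0, 0],
    [0, 20, 0, 0],
    [0, 24, 0, 0],
    [0, 28, 0, 0],
    [0, 31, 0, 0],
    [0, 31, 0, 0]
  ]
}}

```text
t: 36.63
position: [572.1, -59.6, 32.0]
tcp_rot: [3.137, 0.15, -0.002]
wrist_force: [-3.0, -0.5, -0.4]
grip_width: 11.4
finger_force: 40.0
```

```bash
python3 - <<'E'
from h import *
stf()
E
```

```text
t 36.63 p [572.1 -59.6  32. ] head 5.5 gw 11.4 ff 40.0 Fw [-3.  -0.5 -0.4] Ftool [-3.   0.2  0.4] tq [-0.17  0.49 -0.05] j7 -1.76
fixture xy [[-22.19 -61.08]]
```

{"method": "drive_tool", "body": {
  "rows": [
    [-0.5, 2, 0, 0],
    [-1, 4, 0, 0],
    [-1, 6, 0, 0],
    [-1, 7.5, 0, 0],
    [-1, 8.5, 0, 0],
    [-1, 9.5, 0, 0],
    [-1, 10.5, 0, 0],
    [-1, 10.5, 0, 0]
  ]
}}

```text
t: 37.3
position: [572.8, -67.6, 32.2]
tcp_rot: [-3.137, -0.154, -0.0]
wrist_force: [-1.0, 3.9, 0.5]
grip_width: 11.0
finger_force: 40.1
```

```bash
python3 - <<'E'
from h import *
stf()
E
```

```text
t 37.3 p [572.8 -67.6  32.2] head 5.6 gw 11.0 ff 40.1 Fw [-1.   3.9  0.5] Ftool [-0.6 -4.  -0.5] tq [ 0.84  0.32 -0.01] j7 -1.74
fixture xy [[-22.22 -69.1 ]]
```

{"method": "drive_tool", "body": {
  "rows": [
    [0.8, 0, 0, 0],
    [1.6, 0, 0, 0],
    [2.4, 0, 0, 0],
    [3.2, 0, 0, 0],
    [4, 0, 0, 0],
    [4, 0, 0, 0],
    [4, 0, 0, 0]
  ]
}}

```text
t: 37.88
position: [573.0, -67.6, 31.7]
tcp_rot: [-3.137, -0.154, 0.011]
wrist_force: [-9.8, 4.1, 8.6]
grip_width: 11.3
finger_force: 41.1
```

{"method": "drive_tool", "body": {
  "rows": [
    [0.7, 0, 0, 0],
    [1.4, 0, 0, 0],
    [2, 0, 0, 0],
    [2, 0, 0, 0],
    [2, 0, 0, 0]
  ]
}}

```text
t: 38.3
position: [573.1, -67.6, 31.5]
tcp_rot: [-3.138, -0.154, 0.016]
wrist_force: [-15.0, 3.8, 10.5]
grip_width: 11.2
finger_force: 41.5
```

```bash
python3 - <<'E'
from h import *
stf()
E
```

```text
t 38.3 p [573.1 -67.6  31.5] head 5.6 gw 11.2 ff 41.5 Fw [-15.    3.8  10.5] Ftool [-14.6  -5.2 -10.3] tq [ 0.97  3.34 -0.14] j7 -1.74
fixture xy [[-21.85 -69.09]]
```

{"method": "drive_tool", "body": {
  "rows": [
    [-2.5, -0.5, 0, 0],
    [-4.5, -0.5, 0.4, 0],
    [-4.5, -0.5, 0.8, 0],
    [-4.5, -0.5, 0.8, 0]
  ]
}}

```text
t: 38.63
position: [572.9, -67.6, 31.2]
tcp_rot: [-3.138, -0.154, 0.004]
wrist_force: [-5.4, 3.7, 3.6]
grip_width: 11.2
finger_force: 40.6
```

{"method": "drive_tool", "body": {
  "rows": [
    [0, 0, 0, 0],
    [0, 0, 0, 0],
    [0, 0, 0, 0],
    [0, 0, 0, 0],
    [0, 0, -10, 0],
    [0, 0, -20, 0],
    [0, 0, -40, 0],
    [0, 0, -70, 0],
    [0, 0, -105, 0],
    [0, 0, -140, 0]
  ],
  "gripper": 0.4
}}

```text
t: 39.47
position: [573.8, -67.9, 173.8]
tcp_rot: [-3.138, -0.154, -0.0]
wrist_force: [-0.1, -0.3, 0.4]
grip_width: 25.9
finger_force: 0.0
```

```bash
python3 - <<'E'
from h import *
stf(); S=arm.grab_frame("side"); T=arm.grab_frame("top"); C,_=cloud(S); D,_=cloud(T); placed([C])
for x,y in((371,-351),(386,-272)):
    for n,c in(("T",[D]),("S",[C]),("TS",[D,C])): print((x,y),n,np.round(fit_carrier(c,x,y),2))
    # bar-only
    for n,c in(("T",[D]),("S",[C])): 
        P=c[0]; m=(np.hypot(P[:,0]-x-2,P[:,1]-y)<30)&(P[:,2]>18)&(P[:,2]<44); Q=P[m]; print(n,len(Q),Q.mean(0).round(1),cv2.minAreaRect(Q[:,:2].astype(np.float32)))
overlay(T,[],(300,255,370,295),10,"ov8")
E
```

```text
t 39.47 p [573.8 -67.9 173.8] head 5.6 gw 25.9 ff 0.0 Fw [-0.1 -0.3  0.4] Ftool [-0.1  0.3 -0.4] tq [-0.04 -0.02  0.03] j7 -1.65
fixture xy [[-21.19 -69.41]]
nest 1 dx,dy [-1.5 -0.8] dyaw -0.043 1.33 74
nest 2 dx,dy [-0.8 -0.5] dyaw -0.133 1.19 65
nest 3 dx,dy [-0.  0.] dyaw 0.0 nan 0
nest 4 dx,dy [ 0. -0.] dyaw 0.0 nan 0
(371, -351) T [ 373.08 -355.34   -0.89    4.42  134.  ]
(371, -351) S [ 373.19 -353.56   -8.61    1.1   103.  ]
(371, -351) TS [ 373.16 -354.07   -4.46    3.07  237.  ]
T 26 [ 371.9 -354.3   35. ] ((372.5246887207031, -355.109375), (11.366344451904297, 25.601198196411133), 78.86431884765625)
S 48 [ 372.  -348.8   28.1] ((372.99969482421875, -349.6023254394531), (26.81182861328125, 10.595151901245117), 5.4644975662231445)
(386, -272) T [ 387.37 -273.18   28.11    4.48  122.  ]
(386, -272) S [ 388.95 -273.01    8.55    1.28   70.  ]
(386, -272) TS [ 387.08 -273.35   16.29    3.33  192.  ]
T 27 [ 386.7 -274.2   35.1] ((388.7893371582031, -272.4385986328125), (30.36363410949707, 20.387069702148438), 54.462127685546875)
S 48 [ 386.6 -267.8   27.6] ((387.13555908203125, -268.4350280761719), (23.319549560546875, 11.540544509887695), 23.31993865966797)h.py:81: RuntimeWarning: invalid value encountered in scalar divide
  b=least_squares(res,[x,y,FX[2]],loss="soft_l1",f_scale=1.5,x_scale=[1,1,.05]); return b.x,b.cost/len(P),len(P)
```

View pics/ov8.png

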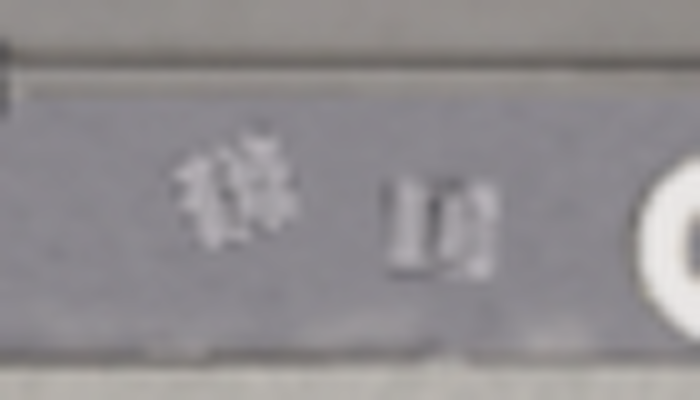

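Left carrier at (238,195) is tilted about 19°. The right one at (440,230) is nearly aligned.

```bash
python3 - <<'E'
from h import *
print(to(420,-120,190,19)); print(to(387.5,-273.5,190,19)); print(to(373,-354,190,2))
T=arm.grab_frame("top"); D,_=cloud(T)
m=(D[:,2]>40)&(D[:,2]<170)&(D[:,0]>405)&(D[:,0]<500)&(D[:,1]<-200)&(D[:,1]>-400); print(np.percentile(D[m],[0,1,10,50],axis=0).round(0).tolist())
m=(D[:,2]>8)&(D[:,2]<40)&(D[:,0]>405)&(D[:,0]<500)&(D[:,1]<-230)&(D[:,1]>-400); print(np.percentile(D[m],[0,1,10,50],axis=0).round(0).tolist())
E
```

```text
[-161.8, 36.8, -13.3, np.float64(-13.4)]
[-209.1, 186.4, -13.6, np.float64(-13.4)]
[-231.3, 265.1, -13.6, np.float64(3.6)]
[[462.0, -400.0, 58.0], [462.0, -397.0, 64.0], [463.0, -379.0, 113.0], [478.0, -300.0, 147.0]]
[[405.0, -399.0, 8.0], [408.0, -398.0, 9.0], [424.0, -384.0, 13.0], [432.0, -316.0, 19.0]]
```

{"method": "drive_tool", "body": {
  "rows": [
    [-35, 8, -8, -2],
    [-70, 16, -16, -5],
    [-110, 25, -16, -8],
    [-150, 34, -16, -10],
    [-165, 65, -14, -12],
    [-176, 100, -14, -13.4],
    [-188, 130, -14, -13.4],
    [-200, 160, -14, -13.4],
    [-209, 186.4, -14, -13.4],
    [-209, 186.4, -14, -13.4]
  ],
  "gripper": -0.1
}}

```text
t: 40.45
position: [381.4, -279.6, 184.6]
tcp_rot: [3.099, 0.506, -0.004]
wrist_force: [0.2, -0.3, 0.7]
grip_width: 47.0
finger_force: 0.0
```

{"method": "drive_tool", "body": {
  "rows": [
    [0, 0, 30, 0],
    [0, 0, 65, 0],
    [0, 0, 95, 0],
    [0, 0, 120, 0],
    [0, 0, 140, 0],
    [0, 0, 155, 0],
    [0, 0, 163, 0],
    [0, 0, 167, 0],
    [0, 0, 169.5, 0],
    [0, 0, 169.5, 0]
  ]
}}

```text
t: 41.28
position: [384.4, -273.8, 16.0]
tcp_rot: [3.098, 0.519, 0.0]
wrist_force: [-0.4, -0.5, -0.1]
grip_width: 47.5
finger_force: 0.0
```

```bash
python3 - <<'E'
from h import *
st()
S=arm.grab_frame("side"); P,_=cloud(S); m=(np.hypot(P[:,0]-387,P[:,1]+272)<18)&(P[:,2]>4)&(P[:,2]<44); print(m.sum(),P[m].mean(0))
E
```

```text
t 41.28 p [ 384.4 -273.8   16. ] head 19.0 gw 47.5 ff 0.0 Fw [-0.4 -0.5 -0.1] Ftool [-0.5  0.4  0.1] tq [-0.02  0.01  0.02] j7 -1.1
22 [ 394.53005642 -265.36439036   24.88281545]
```

{"method": "drive_tool", "body": {
  "rows": [
    [1.5, 0, -1, 0],
    [3, 0, -1.5, 0],
    [3, 0, -1.5, 0],
    [3, 0, -1.5, 0]
  ]
}}

```text
t: 41.67
position: [387.4, -273.0, 17.8]
tcp_rot: [3.098, 0.518, 0.001]
wrist_force: [0.6, -0.6, -0.3]
grip_width: 46.6
finger_force: 0.0
```

{"method": "drive_tool", "body": {
  "rows": [
    [0, 0, 0, 0],
    [0, 0, 0, 0],
    [0, 0, 0, 0],
    [0, 0, 0, 0],
    [0, 0, 0, 0],
    [0, 0, 0, 0],
    [0, 0, 0, 0],
    [0, 0, 0, 0]
  ],
  "gripper": 1.0
}}

```text
t: 42.33
position: [387.1, -273.0, 17.5]
tcp_rot: [3.098, 0.518, 0.0]
wrist_force: [-1.4, 0.6, 5.4]
grip_width: 11.3
finger_force: 39.7
```

```bash
python3 - <<'E'
from h import *
st(); w=fx(26-3,-35); print(w,to(w[0],w[1],205,5.23)); print(to(420,-140,205,5.23))
E
```

```text
t 42.33 p [ 387.1 -273.    17.5] head 19.0 gw 11.3 ff 39.7 Fw [-1.4  0.6  5.4] Ftool [-1.2 -1.  -5.4] tq [-0.01  0.23  0.02] j7 -1.1
[614.69526854 -29.55724286] [294.4, -156.1, -187.6, np.float64(13.8)]
[74.4, -115.0, -187.5, np.float64(13.8)]
```

{"method": "drive_tool", "body": {
  "rows": [
    [0, 0, -15, 0],
    [0, 0, -45, 0],
    [0, 0, -80, 0],
    [0, 0, -120, 0],
    [0, 0, -160, 0],
    [5, -10, -188, 2],
    [20, -35, -188, 5],
    [38, -65, -188, 8],
    [56, -95, -188, 11],
    [74, -115, -188, 13.8]
  ]
}}

```text
t: 43.17
position: [418.9, -137.4, 205.4]
tcp_rot: [-3.138, -0.139, 0.001]
wrist_force: [-1.1, -0.2, -1.5]
grip_width: 11.1
finger_force: 39.2
```

```bash
python3 - <<'E'
from h import *
stf(); w=fx(26-3,-35); print(w,to(w[0],w[1],140,5.23))
E
```

```text
t 43.17 p [ 418.9 -137.4  205.4] head 5.1 gw 11.1 ff 39.2 Fw [-1.1 -0.2 -1.5] Ftool [-1.1  0.1  1.5] tq [-0.05 -0.01 -0.03] j7 -1.42
fixture xy [[-181.81 -124.54]]
[614.69526854 -29.55724286] [204.6, -90.0, 65.3, np.float64(-0.1)]
```

{"method": "drive_tool", "body": {
  "rows": [
    [25, -12, 0, 0],
    [60, -28, 0, 0],
    [95, -44, 10, 0],
    [130, -60, 20, 0],
    [165, -75, 35, 0],
    [190, -85, 50, 0],
    [204.6, -90, 60, 0],
    [204.6, -90, 65, 0],
    [204.6, -90, 65, 0]
  ]
}}

```text
t: 43.92
position: [614.2, -31.4, 138.0]
tcp_rot: [-3.138, -0.144, 0.006]
wrist_force: [-1.4, -0.2, -1.1]
grip_width: 11.0
finger_force: 39.1
```

```bash
python3 - <<'E'
from h import *
stf(); w=fx(26-3,-35); print(w,to(w[0],w[1],31.3,5.23))
E
```

```text
t 43.92 p [614.2 -31.4 138. ] head 5.3 gw 11.0 ff 39.1 Fw [-1.4 -0.2 -1.1] Ftool [-1.4  0.   1.1] tq [-0.07  0.03  0.03] j7 -1.76
fixture xy [[ 22.36 -36.78]]
[614.69526854 -29.55724286] [1.1, -1.7, 106.7, np.float64(0.0)]
```

{"method": "drive_tool", "body": {
  "rows": [
    [1, -1.7, 15, 0],
    [1, -1.7, 35, 0],
    [1, -1.7, 55, 0],
    [1, -1.7, 72, 0],
    [1, -1.7, 85, 0],
    [1, -1.7, 95, 0],
    [1, -1.7, 102, 0],
    [1, -1.7, 106, 0],
    [1, -1.7, 107, 0],
    [1, -1.7, 107, 0]
  ]
}}

```text
t: 44.75
position: [616.2, -30.3, 33.7]
tcp_rot: [3.138, 0.142, 0.001]
wrist_force: [-0.9, -0.2, -1.0]
grip_width: 11.2
finger_force: 39.1
```

{"method": "drive_tool", "body": {
  "rows": [
    [0, 3, 0, 0],
    [0, 6, 0, 0],
    [0, 9, 0, 0],
    [0, 12, 0, 0],
    [0, 16, 0, 0],
    [0, 20, 0, 0],
    [0, 24, 0, 0],
    [0, 28, 0, 0],
    [0, 31, 0, 0],
    [0, 31, 0, 0]
  ]
}}

```text
t: 45.58
position: [618.9, -62.2, 33.2]
tcp_rot: [3.138, 0.14, -0.0]
wrist_force: [0.8, -0.4, -0.9]
grip_width: 11.2
finger_force: 39.1
```

```bash
python3 - <<'E'
from h import *
stf()
E
```

```text
t 45.58 p [618.9 -62.2  33.2] head 5.1 gw 11.2 ff 39.1 Fw [ 0.8 -0.4 -0.9] Ftool [0.8 0.5 0.9] tq [-0.01  0.    0.05] j7 -1.78
fixture xy [[ 24.22 -67.93]]
```

{"method": "drive_tool", "body": {
  "rows": [
    [0, 0, 1.2, 0],
    [0, 0, 2.5, 0],
    [0, 1, 2.5, 0],
    [0, 2, 2.5, 0],
    [0, 3, 2.5, 0],
    [0, 3.5, 2.5, 0],
    [0, 3.5, 2.5, 0]
  ]
}}

```text
t: 46.17
position: [619.1, -63.3, 30.8]
tcp_rot: [-3.137, -0.143, 0.0]
wrist_force: [-0.8, 4.2, -1.4]
grip_width: 11.5
finger_force: 39.1
```

{"method": "drive_tool", "body": {
  "rows": [
    [0.8, 0, 0, 0],
    [1.6, 0, 0, 0],
    [2.4, 0, 0, 0],
    [3.2, 0, 0, 0],
    [4, 0, 0, 0],
    [4, 0, 0, 0],
    [4, 0, 0, 0]
  ]
}}

```text
t: 46.75
position: [620.5, -63.2, 30.5]
tcp_rot: [-3.138, -0.143, 0.008]
wrist_force: [-7.6, 4.7, 3.9]
grip_width: 11.2
finger_force: 39.8
```

{"method": "drive_tool", "body": {
  "rows": [
    [0.7, 0, 0, 0],
    [1.4, 0, 0, 0],
    [2, 0, 0, 0],
    [2, 0, 0, 0],
    [2, 0, 0, 0]
  ]
}}

```text
t: 47.17
position: [620.6, -63.2, 30.4]
tcp_rot: [-3.138, -0.143, 0.014]
wrist_force: [-13.1, 4.5, 8.0]
grip_width: 11.4
finger_force: 40.5
```

```bash
python3 - <<'E'
from h import *
stf()
E
```

```text
t 47.17 p [620.6 -63.2  30.4] head 5.2 gw 11.4 ff 40.5 Fw [-13.1   4.5   8. ] Ftool [-12.7  -5.7  -7.9] tq [ 0.98  2.96 -0.11] j7 -1.77
fixture xy [[ 25.82 -69.05]]
```

{"method": "drive_tool", "body": {
  "rows": [
    [-2.5, -0.5, 0, 0],
    [-4, -0.5, 0.4, 0],
    [-4, -0.5, 0.8, 0],
    [-4, -0.5, 0.8, 0]
  ]
}}

```text
t: 47.5
position: [620.4, -63.2, 30.2]
tcp_rot: [-3.138, -0.143, 0.002]
wrist_force: [-5.2, 4.9, 3.4]
grip_width: 11.2
finger_force: 39.8
```

{"method": "drive_tool", "body": {
  "rows": [
    [0, 0, 0, 0],
    [0, 0, 0, 0],
    [0, 0, 0, 0],
    [0, 0, 0, 0],
    [0, 0, -10, 0],
    [0, 0, -25, 0],
    [0, 0, -50, 0],
    [0, 0, -85, 0],
    [0, 0, -125, 0],
    [0, 0, -165, 0]
  ],
  "gripper": 0.4
}}

```text
t: 48.33
position: [620.7, -63.9, 197.2]
tcp_rot: [-3.138, -0.142, 0.001]
wrist_force: [1.3, 0.4, -1.0]
grip_width: 25.9
finger_force: 0.0
```

```bash
python3 - <<'E'
from h import *
stf(); S=arm.grab_frame("side"); C,_=cloud(S); placed([C]); print(to(420,-140,195,2),to(373,-354,195,2))
print(np.round(fit_carrier([C],371,-351),2))
E
```

```text
t 48.33 p [620.7 -63.9 197.2] head 5.2 gw 25.9 ff 0.0 Fw [ 1.3  0.4 -1. ] Ftool [ 1.4 -0.3  1. ] tq [-0.01 -0.06 -0.05] j7 -1.68
fixture xy [[ 25.85 -69.75]]
nest 1 dx,dy [-2.6 -1.3] dyaw 0.062 1.0 76
nest 2 dx,dy [-2.6 -0.3] dyaw -0.07 1.34 65
nest 3 dx,dy [-3.8 -0.7] dyaw 0.054 1.16 44
nest 4 dx,dy [ 0. -0.] dyaw 0.0 nan 0
[-210.8, 57.8, 8.8, np.float64(3.2)] [-277.0, 266.7, 8.3, np.float64(3.2)]
[ 373.22 -352.48   -9.8     1.32  107.  ]h.py:81: RuntimeWarning: invalid value encountered in scalar divide
  b=least_squares(res,[x,y,FX[2]],loss="soft_l1",f_scale=1.5,x_scale=[1,1,.05]); return b.x,b.cost/len(P),len(P)
```

{"method": "drive_tool", "body": {
  "rows": [
    [-40, 10, -5, 1],
    [-80, 20, -5, 2],
    [-120, 32, -5, 3],
    [-160, 42, -5, 4],
    [-200, 54, 0, 5],
    [-218, 85, 5, 6],
    [-230, 120, 8, 7],
    [-243, 160, 8, 8],
    [-256, 200, 8, 8],
    [-268, 240, 8, 8]
  ],
  "gripper": -0.1
}}

```text
t: 49.22
position: [375.3, -328.2, 188.0]
tcp_rot: [3.139, -0.077, 0.001]
wrist_force: [1.9, -0.5, 0.0]
grip_width: 47.1
finger_force: 0.0
```

{"method": "drive_tool", "body": {
  "rows": [
    [0, 10, 0, 0],
    [0, 20, 0, 0],
    [0, 20, 0, 0],
    [0, 20, 0, 0]
  ]
}}

```text
t: 49.55
position: [375.7, -345.1, 187.2]
tcp_rot: [-3.14, 0.076, -0.001]
wrist_force: [0.4, 0.5, 0.3]
grip_width: 47.1
finger_force: 0.0
```

```bash
python3 - <<'E'
from h import *
st(); print(to(373,-354,17.5,-3))
S=arm.grab_frame("side"); C,_=cloud(S)
P=C[(np.hypot(C[:,0]-372,C[:,1]+352)<30)&(C[:,2]>18)&(C[:,2]<44)]; print(len(P)); 
x,y=P[:,0],P[:,1]; print("slope yaw",np.degrees(np.arctan(np.polyfit(x,y,1)[0])))
E
```

```text
t 49.55 p [ 375.7 -345.1  187.2] head -2.8 gw 47.1 ff 0.0 Fw [0.4 0.5 0.3] Ftool [ 0.4 -0.5 -0.3] tq [-0.04 -0.02 -0.05] j7 -1.13
[-2.3, 9.1, 169.7, np.float64(0.2)]
49
slope yaw 1.6868507404923052
```

{"method": "drive_tool", "body": {
  "rows": [
    [-2, 9, 30, 0],
    [-2, 9, 65, -1],
    [-2, 9, 95, -2],
    [-2, 9, 120, -2],
    [-2, 9, 140, -2],
    [-2, 9, 153, -2],
    [-2, 9, 162, -2],
    [-2, 9, 167, -2],
    [-2, 9, 169, -2],
    [-2, 9, 169, -2]
  ]
}}

```text
t: 50.43
position: [373.2, -354.7, 18.3]
tcp_rot: [3.141, -0.021, 0.001]
wrist_force: [-0.1, -0.6, 0.4]
grip_width: 47.4
finger_force: 0.0
```

{"method": "drive_tool", "body": {
  "rows": [
    [0, 0, 0, 0],
    [0, 0, 0, 0],
    [0, 0, 0, 0],
    [0, 0, 0, 0],
    [0, 0, 0, 0],
    [0, 0, 0, 0],
    [0, 0, 0, 0],
    [0, 0, 0, 0],
    [0, 0, 0, 0]
  ],
  "gripper": 1.0
}}

```text
t: 51.18
position: [373.0, -355.4, 18.8]
tcp_rot: [3.141, -0.023, 0.001]
wrist_force: [-1.2, 1.1, 6.7]
grip_width: 11.0
finger_force: 39.9
```

```bash
python3 - <<'E'
from h import *
st(); print(to(405,-150,205,5.23))
E
```

```text
t 51.18 p [ 373.  -355.4   18.8] head -0.8 gw 11.0 ff 39.9 Fw [-1.2  1.1  6.7] Ftool [-1.2 -1.  -6.7] tq [ 0.22  0.15 -0.01] j7 -1.23
[29.2, -205.7, -186.3, np.float64(-6.1)]
```

{"method": "drive_tool", "body": {
  "rows": [
    [0, 0, -15, 0],
    [0, 0, -45, 0],
    [0, 0, -80, 0],
    [0, 0, -120, 0],
    [2, -10, -160, 0],
    [6, -35, -186, -1],
    [11, -70, -186, -2],
    [17, -110, -186, -3],
    [22, -150, -186, -5],
    [28, -190, -186, -6]
  ]
}}

```text
t: 52.02
position: [403.0, -164.0, 204.5]
tcp_rot: [3.137, 0.143, 0.001]
wrist_force: [1.2, 0.1, -0.3]
grip_width: 10.8
finger_force: 39.2
```

```bash
python3 - <<'E'
from h import *
stf(); w=fx(72-3,-36); print(w,to(w[0],w[1],140,5.23))
E
```

```text
t 52.02 p [ 403.  -164.   204.5] head 5.2 gw 10.8 ff 39.2 Fw [ 1.2  0.1 -0.3] Ftool [1.2 0.  0.3] tq [-0.   -0.1   0.02] j7 -1.35
fixture xy [[-200.12 -149.59]]
[660.59485402 -26.35911019] [269.1, -113.7, 64.5, np.float64(-0.0)]
```

```bash
python3 - <<'E'
from h import *
for n in("top","side"):
    D,_=cloud(arm.grab_frame(n))
    for y0,y1 in((-40,-10),(-10,10),(10,30),(30,60)):
        m=(D[:,2]>85)&(D[:,2]<230)&(D[:,0]>685)&(D[:,0]<800)&(D[:,1]>y0)&(D[:,1]<y1)
        print(n,y0,y1,m.sum(),np.percentile(D[m],[0,5,50],axis=0).round(0).tolist() if m.sum() else "")
E
```

```text
top -40 -10 21 [[754.0, -15.0, 87.0], [756.0, -14.0, 91.0], [767.0, -12.0, 109.0]]
top -10 10 135 [[712.0, -10.0, 86.0], [720.0, -9.0, 88.0], [759.0, 1.0, 138.0]]
top 10 30 129 [[711.0, 10.0, 86.0], [721.0, 12.0, 91.0], [754.0, 20.0, 149.0]]
top 30 60 192 [[723.0, 30.0, 86.0], [729.0, 31.0, 95.0], [756.0, 45.0, 152.0]]
side -40 -10 0 
side -10 10 11 [[724.0, -3.0, 88.0], [734.0, -1.0, 107.0], [753.0, 6.0, 131.0]]
side 10 30 125 [[710.0, 10.0, 85.0], [716.0, 12.0, 86.0], [742.0, 21.0, 131.0]]
side 30 60 195 [[724.0, 30.0, 86.0], [729.0, 31.0, 93.0], [746.0, 46.0, 133.0]]
```

{"method": "drive_tool", "body": {
  "rows": [
    [25, -15, 0, 0],
    [58, -32, 0, 0],
    [92, -48, 5, 0],
    [126, -62, 10, 0],
    [160, -76, 20, 0],
    [194, -88, 30, 0],
    [225, -98, 42, 0],
    [250, -105, 54, 0],
    [264, -109.7, 62, 0],
    [269, -109.7, 64, 0]
  ]
}}

```text
t: 52.95
position: [662.4, -30.3, 137.7]
tcp_rot: [-3.137, -0.145, 0.003]
wrist_force: [-0.3, 0.7, -0.6]
grip_width: 11.3
finger_force: 39.3
```

```bash
python3 - <<'E'
from h import *
stf(); w=fx(72-3,-40); print(w,to(w[0],w[1],32,5.23))
E
```

```text
t 52.95 p [662.4 -30.3 137.7] head 5.3 gw 11.3 ff 39.3 Fw [-0.3  0.7 -0.6] Ftool [-0.2 -0.7  0.6] tq [ 0.02 -0.01 -0.01] j7 -1.76
fixture xy [[ 70.4  -40.05]]
[660.95954686 -30.34245038] [-1.2, 0.1, 105.7, np.float64(0.1)]
```

{"method": "drive_tool", "body": {
  "rows": [
    [-1.2, 0, 15, 0],
    [-1.2, 0, 35, 0],
    [-1.2, 0, 55, 0],
    [-1.2, 0, 72, 0],
    [-1.2, 0, 85, 0],
    [-1.2, 0, 95, 0],
    [-1.2, 0, 102, 0],
    [-1.2, 0, 105, 0],
    [-1.2, 0, 106, 0],
    [-1.2, 0, 106, 0]
  ]
}}

```text
t: 53.78
position: [660.5, -32.0, 34.5]
tcp_rot: [-3.138, -0.142, -0.001]
wrist_force: [-1.2, -0.5, -0.7]
grip_width: 11.1
finger_force: 39.3
```

{"method": "drive_tool", "body": {
  "rows": [
    [0, 3, 0, 0],
    [0, 6, 0, 0],
    [0, 9, 0, 0],
    [0, 12, 0, 0],
    [0, 16, 0, 0],
    [0, 20, 0, 0],
    [0, 24, 0, 0],
    [0, 27, 0, 0],
    [0, 27, 0, 0]
  ]
}}

```text
t: 54.53
position: [662.6, -59.1, 34.0]
tcp_rot: [-3.138, -0.142, 0.0]
wrist_force: [-0.3, -0.5, -0.6]
grip_width: 10.8
finger_force: 39.4
```

```bash
python3 - <<'E'
from h import *
stf()
E
```

```text
t 54.53 p [662.6 -59.1  34. ] head 5.2 gw 10.8 ff 39.4 Fw [-0.3 -0.5 -0.6] Ftool [-0.4  0.5  0.6] tq [ 0.   -0.06 -0.05] j7 -1.78
fixture xy [[ 68.04 -68.79]]
```

{"method": "drive_tool", "body": {
  "rows": [
    [0, 0, 1.2, 0],
    [0, 0, 2.4, 0],
    [0, 1, 2.4, 0],
    [0, 2, 2.4, 0],
    [0, 2.8, 2.4, 0],
    [0, 2.8, 2.4, 0],
    [0, 2.8, 2.4, 0]
  ]
}}

```text
t: 55.12
position: [662.6, -59.4, 31.4]
tcp_rot: [-3.136, -0.145, 0.001]
wrist_force: [-0.3, 4.8, -2.1]
grip_width: 11.1
finger_force: 39.3
```

{"method": "drive_tool", "body": {
  "rows": [
    [0.8, 0, 0, 0],
    [1.6, 0, 0, 0],
    [2.4, 0, 0, 0],
    [3.2, 0, 0, 0],
    [4, 0, 0, 0],
    [5, 0, 0, 0],
    [5, 0, 0, 0],
    [5, 0, 0, 0]
  ]
}}

```text
t: 55.78
position: [666.1, -59.1, 31.1]
tcp_rot: [-3.136, -0.145, 0.006]
wrist_force: [-4.8, 6.6, 0.3]
grip_width: 10.9
finger_force: 39.6
```

{"method": "drive_tool", "body": {
  "rows": [
    [0.7, 0, 0, 0],
    [1.4, 0, 0, 0],
    [2, 0, 0, 0],
    [2, 0, 0, 0],
    [2, 0, 0, 0]
  ]
}}

```text
t: 56.2
position: [666.4, -59.0, 31.1]
tcp_rot: [-3.136, -0.145, 0.011]
wrist_force: [-9.0, 5.4, 3.7]
grip_width: 10.9
finger_force: 40.1
```

```bash
python3 - <<'E'
from h import *
stf()
E
```

```text
t 56.2 p [666.4 -59.   31.1] head 5.3 gw 10.9 ff 40.1 Fw [-9.   5.4  3.7] Ftool [-8.5 -6.2 -3.6] tq [ 1.22  2.13 -0.04] j7 -1.78
fixture xy [[ 71.85 -69.05]]
```

{"method": "drive_tool", "body": {
  "rows": [
    [-1.5, -0.5, 0, 0],
    [-2.5, -0.5, 0.4, 0],
    [-2.5, -0.5, 0.8, 0],
    [-2.5, -0.5, 0.8, 0]
  ]
}}

```text
t: 56.53
position: [666.3, -58.9, 31.0]
tcp_rot: [-3.136, -0.144, 0.003]
wrist_force: [-4.6, 4.4, 3.4]
grip_width: 11.1
finger_force: 39.9
```

{"method": "drive_tool", "body": {
  "rows": [
    [0, 0, 0, 0],
    [0, 0, 0, 0],
    [0, 0, 0, 0],
    [0, 0, 0, 0],
    [0, 0, -10, 0],
    [0, 0, -25, 0],
    [0, 0, -50, 0],
    [0, 0, -85, 0],
    [0, 0, -125, 0],
    [0, 0, -165, 0]
  ],
  "gripper": 0.4
}}

```text
t: 57.37
position: [666.9, -60.9, 198.1]
tcp_rot: [-3.138, -0.142, 0.001]
wrist_force: [1.0, -0.4, 0.4]
grip_width: 25.6
finger_force: 0.0
```

{"method": "drive_tool", "body": {
  "rows": [
    [-40, 0, 0, 0],
    [-80, 0, 0, 0],
    [-120, 0, 0, 0],
    [-160, 0, 0, 0],
    [-200, 0, 0, 0],
    [-240, 0, 0, 0],
    [-240, 20, 0, 0],
    [-240, 60, 0, 0],
    [-240, 100, 0, 0],
    [-240, 140, 0, 0]
  ]
}}

```text
t: 58.2
position: [441.0, -223.7, 197.3]
tcp_rot: [3.136, 0.144, 0.003]
wrist_force: [0.3, 0.8, 0.1]
grip_width: 25.8
finger_force: 0.0
```

```bash
python3 - <<'E'
from h import *
stf(); S=arm.grab_frame("side"); T=arm.grab_frame("top"); A=[cloud(arm.grab_frame("side"))[0] for _ in range(6)]; B=[cloud(arm.grab_frame("top"))[0] for _ in range(4)]
print("S");placed(A);print("T");placed(B)
P=A[0]; m=(np.hypot(P[:,0]-503,P[:,1]-100)<40)&(P[:,2]>42)&(P[:,2]<66); print("pin",m.sum(),P[m].mean(0).round(1))
def Bx(x,y,z): return np.r_[fx(x,y),z]
X=[]
for xx in(-66,-20,26,72): X.append((np.array([Bx(xx-13,-75.2,50),Bx(xx+13,-75.2,50),Bx(xx+13,-63.2,50),Bx(xx-13,-63.2,50)]),(0,0,255),True))
a=overlay(S,X,(235,205,315,255),10,"ov9"); b=overlay(T,[],(245,190,285,252),9,"x")
cv2.imwrite("pics/top9.png",b)
E
```

```text
t 58.2 p [ 441.  -223.7  197.3] head 5.3 gw 25.8 ff 0.0 Fw [0.3 0.8 0.1] Ftool [ 0.4 -0.7 -0.1] tq [ 0.01 -0.07  0.  ] j7 -1.3
fixture xy [[-167.66 -212.45]]
S
nest 1 dx,dy [-2.2 -1. ] dyaw -0.013 0.98 437
nest 2 dx,dy [-1.8 -0.7] dyaw -0.021 1.14 388
nest 3 dx,dy [-3.4 -0.4] dyaw 0.018 1.07 267
nest 4 dx,dy [-2.  -0.5] dyaw -0.029 1.04 396
T
nest 1 dx,dy [-0.2 -5. ] dyaw 0.046 2.13 106
nest 2 dx,dy [ 0.3 -6.8] dyaw -0.096 2.46 95
nest 3 dx,dy [-1.1 -2.5] dyaw -0.105 2.34 98
nest 4 dx,dy [-0.4 -5.2] dyaw -0.335 2.85 100
pin 32 [498.8  89.6  52.8]
```

View pics/ov9.png

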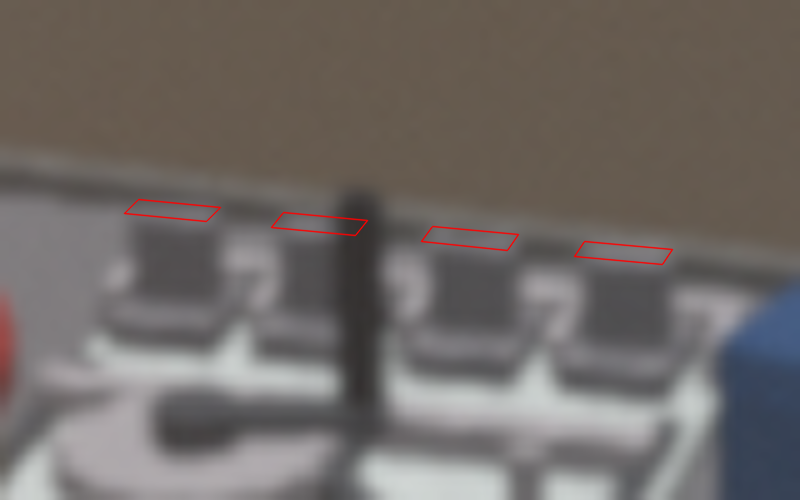

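View pics/top9.png

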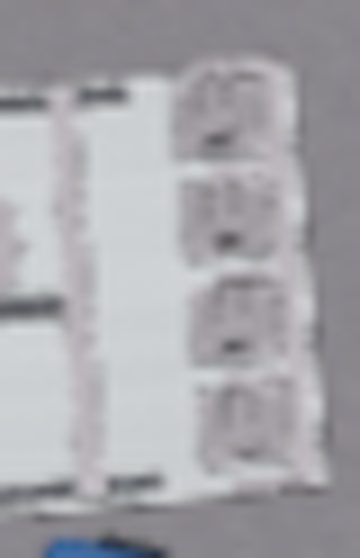

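Side view: all four bars sit at about (175,260), (315,270), (475,285) and (625,305), evenly spaced, with the same small camera offset from the model. Top view: the four plates are against the fence with equal near-side gaps. The pin reading matches the pawl being on the wheel, so I'm handing in.

```bash
python3 - <<'E'
from h import *
print(arm.close_job())
E
```

```text
the job is handed in; nothing more can be done
None
```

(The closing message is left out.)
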